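# Wedge a stuck bat off the potter's wheel

### The arm

A 7-joint arm with a two-finger parallel gripper is mounted at the origin on the work surface. World frame = base frame: x ahead of the robot, y to its left, z up, the work surface at z = 0. Lengths are in m, angles in rad, forces in N, time in s.
With the tool pointing down it reaches from about 0.35 to 0.9 m from the base axis. Payload 19.9 kg.
Tool frame: the origin (TCP) lies between the finger pads; the fingertips stand 11 mm ahead of it and the grasp point (between the pads) lies 8 mm behind it; z points along the fingers, y is the direction in which the jaws open and shut (so a half turn about z gives the same grasp; the last joint's range is limited). The gripper opens to 85 mm and grips with 20 to 120 N. Pads are 22 mm wide; open, the fingers measure 114 mm over their backs; the gripper's body (76 mm by 85 mm) begins 54 mm behind the grasp point. The pads swing forward as they close: fully open they stand 13 mm farther back than shut.
Start: joints at [-1.204, 0.417, -0.01, 1.614, 0.005, 1.111, -0.053], TCP at [0.248, 0.574, 0.242] pointing down, gripper open.
Joint ranges: [-2.81, 2.81], [-0.39, 2.02], [-1.27, 1.25], [0.06, 2.57], [-1.19, 4.33], [0.19, 2], [-2.82, 2.82]. Speed limits (rad/s): [1.89, 1.89, 2.39, 2.39, 3.01, 3.01, 3.01].

### API

Orientations are given as a 3x3 rotation matrix whose columns are the frame's x, y, z axes.
In Python, from plant import ctrl gives the robot as it stands.
- The arm moves only by the tool move_arm, never from a script. Its argument "deltas" is a list of rows, each an object of numbers: "ax", "ay", "az": the turn, a rotation vector about the tool's x, y, z in rad; "tx", "ty", "tz": the shift along the tool's x, y, z in mm; "jaw": the opening, from 0 (shut) to 1 (fully open). In form: [{"ax": .., "ay": .., "az": .., "tx": .., "ty": .., "tz": .., "jaw": ..}, ...]. A call has 1 to 10 rows; each row shifts and turns the pose as measured when the row begins, along the tool's axes as they then stand; what a row does not reach is not made up. A row lasts 1/10 s, in which the tool goes at most 50 mm and 8.59 degrees, less where a joint would pass 70% of its speed; a pose out of reach is approached as far as the arm can. A call with a gripper value outside its range is refused whole. The fingers move at their own pace and stop on an object; the grip force is fixed at half the most. Time passes only in rows, so rows that do not move let the fingers close. It gives the time, the measured TCP pose, the force and the opening at its end, in the units of the state.
- ctrl.observe(): the state, without advancing time (a new reading comes with each control period).
- ctrl.get_image(name): name is "scene" or "top" or "wrist"; returns the picture (480x640x3 uint8, blue, green, red); there is no depth.
- ctrl.calibration(name): a dict with "fx", "fy", "cx", "cy" (pixels), "rvec" (rotation vector, rad) and "tvec" (3), from world to camera coordinates, as OpenCV has them; the wrist camera has in their place "hand_eye" (4x4, takes a point from camera to tool coordinates, whose origin is the TCP and whose axes are the flange's). Camera axes: x right, y down, z forward; pixel columns grow to the right and rows downward; lengths in m; the calibration is good to about 2 mm. A picture is of the moment at which its call begins: read the wrist's pose just before it. calibration takes no time and is no camera call.
- ctrl.finish_job(): hands the job in, once; it reports no verdict.
The state is a dict: "clock": time; "joint_positions": joint angles; "qvel": joint speeds; "tau": joint torques, N m; "tcp_pos": TCP position; "tcp_rot": TCP orientation; "force": force on the tool from outside, world axes, zero at the start; "wrist_torque": the same for the moment, N m; "opening": finger opening in m.
Only numpy, scipy, OpenCV 4.12 (cv2) and the standard library are available. Lean on these libraries where they do the work, as an engineer would, in place of code of your own. Each camera call takes 0.05 s, during which the arm holds its last target.

### The job

The bat (the round plywood board with the pot on it) has stuck on its pins on the table-top potter's wheel. Take the wooden wedge from the bench and slide it thin end first, lying flat on the wheel head, under the bevelled rim of the bat until that side just lifts, about 5 mm clear of the wheel head (never more than 10 mm), with the bat still over its pins. Finish like that, still gripping the wedge so that I can take the bat off with both hands; keep the gripper off the bat and the pot, and leave the other things on the bench where they are.

Things in the scene. Friction and masses are not known exactly. Their poses are not given: they have to be found in the camera images.
- wedge: loose hardwood wedge lying flat on the bench, 120 mm long, 34 mm wide, about 40 g. Its underside is flat; its top slopes straight from 2 mm thick at the blunt thin end to 22 mm at the thick end (1 mm per 6 mm). Sides are upright and parallel. Origin: centre of the underside; +x points to the thin end, z up
- wedge_tip (a point): middle of the lower edge of the wedge's thin end, on the underside, 60 mm from the wedge's origin along its +x
- bat: loose round plywood bat, 250 mm across, 18 mm thick, on the wheel head over two pins; with its pot 0.65 to 0.95 kg. Underside bevelled all round: flat bottom of radius 107 mm, the bevel rises 8 mm out to the rim at 125 mm. A wedge pushed in flat and radially lifts it by about the wedge's thickness at the 107 mm edge; it tips about the opposite edge. Origin: centre of the flat bottom, z up
- wheel: fixed table-top potter's wheel without splash pan; its head does not turn. White housing 310 x 260 mm (its x, y), 118 mm high; above it the flat aluminium wheel head, 250 mm across, 16 mm thick, upper face 160 mm above the bench, right under the bat and as wide. Origin: on the bench under the head's centre; x points away from the control panel, z up
- post: loose square kiln prop of buff fireclay, 115 x 36 x 36 mm, lying on the bench; to be left alone. Origin: centre of its underside; x along its length
- bowl: loose white ceramic bowl standing on the bench, 136 mm across, 62 mm high; to be left alone. Origin: centre of its underside
- rib: loose flat dark wooden throwing rib, about 100 x 60 x 7 mm, on the bench; to be left alone. Origin: on its underside, near the middle
- pot_rim (a point): middle of the mouth of the round-bellied leather-hard clay pot stuck on the centre of the bat; 128 mm across at the belly, 106 mm tall, this point 124 mm above the bat's flat bottom
- pin0 (a point): foot of a fixed steel bat pin on the wheel head, midway between the wheel's +x and +y, 89 mm from its centre, 9.5 mm thick, 7 mm tall; sits in the bat with 1 to 2 mm play (hole seen on the bat's top) and blocks a wedge pushed in right at it
- pin1 (a point): foot of a fixed steel bat pin on the wheel head, opposite the first, 89 mm from its centre, 9.5 mm thick, 7 mm tall; sits in the bat with 1 to 2 mm play (hole seen on the bat's top) and blocks a wedge pushed in right at it
Not all that is in view belongs to the job. Of the things like the wedge, leave any that is purple; of the rest the smaller one is meant.

How it is judged:
By the outcome, as a careful person would: the job done as asked, in the order asked, and still so for the second after the job is handed in, while the arm keeps its last pose, push and grip.
It also fails if it takes over 48 s, if anything falls off the work surface, if the arm or the gripper's body presses on something with over 40 N, if the wrist force passes 120 N, or if a joint passes its speed limit or range.

## Working session

There is one attempt and no reset: what is moved stays moved. The work goes in short steps, Python scripts to look and compute and a tool call to move; the robot and the scene stay as the last step left them, time stands still between calls to the robot, and variables do not carry over. Pictures are saved under pics/ and viewed, and the job is handed in when it is done.

Besides the shell and the picture viewer there is one more tool, called after "Request:" as name(argument=value, ...), one argument or row to a line, values as JSON. move_arm: Moves the arm, as the interface text tells. Its arguments: {"type":"object","properties":{"deltas":{"type":"array","items":{"type":"object","properties":{"ax":{"type":"number"},"ay":{"type":"number"},"az":{"type":"number"},"tx":{"type":"number"},"ty":{"type":"number"},"tz":{"type":"number"},"jaw":{"type":"number"}}}}},"required":["deltas"]}

```bash
ls; mkdir -p pics
python3 - <<'E'
from plant import ctrl
import cv2
s=ctrl.observe(); print({k:s[k] for k in('clock','tcp_pos','tcp_rot','force','opening')})
for n in('scene','top','wrist'):
    cv2.imwrite(f'pics/{n}0.png',ctrl.get_image(n)); print(n,ctrl.calibration(n))
E
```

```text
pics
{'clock': 0.0, 'tcp_pos': array([0.24771434, 0.5734306 , 0.24165794]), 'tcp_rot': array([[-9.18023038e-01,  3.96526829e-01, -4.19225477e-04],
       [ 3.96527040e-01,  9.18022262e-01, -1.19665186e-03],
       [-8.96462465e-05, -1.26478821e-03, -9.99999196e-01]]), 'force': array([-0.64210227,  0.95155444,  0.06575118]), 'opening': 0.08535575074284521}
scene {'fx': 564.2102286822491, 'fy': 564.2102286822491, 'cx': 320.16510899971223, 'cy': 232.80266198483923, 'rvec': array([ 1.84557439,  1.93926633, -0.57253024]), 'tvec': array([ 0.07759418, -0.29363942,  1.62045487])}
top {'fx': 459.8358556952921, 'fy': 459.8358556952921, 'cx': 321.23727009204714, 'cy': 235.41652740265482, 'rvec': array([ 2.19436782, -2.13342847,  0.14539428]), 'tvec': array([-0.05981915,  0.50609376,  1.15837206])}
wrist {'fx': 362.19320204456454, 'fy': 362.19320204456454, 'cx': 316.4141176061828, 'cy': 235.6199800030204, 'hand_eye': array([[ 3.55840043e-05, -9.65890006e-01, -2.58952691e-01,
         6.53333980e-02],
       [ 9.99999648e-01, -1.82808986e-04,  8.19290057e-04,
        -2.18023256e-04],
       [-8.38682956e-04, -2.58952629e-01,  9.65889659e-01,
        -1.31285379e-01],
       [ 0.00000000e+00,  0.00000000e+00,  0.00000000e+00,
         1.00000000e+00]])}
```

View pics/scene0.png

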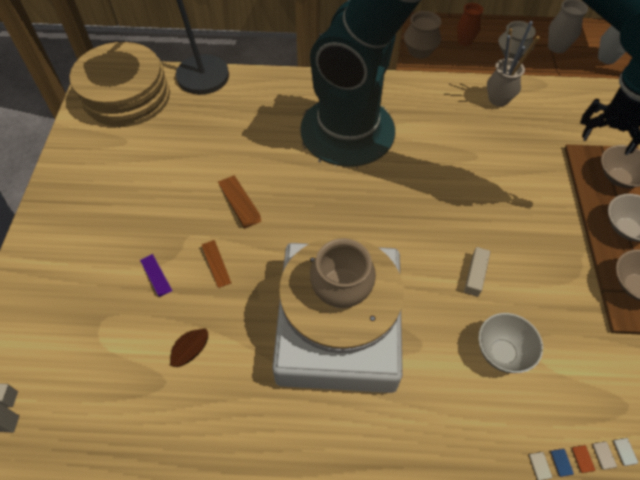

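View pics/top0.png

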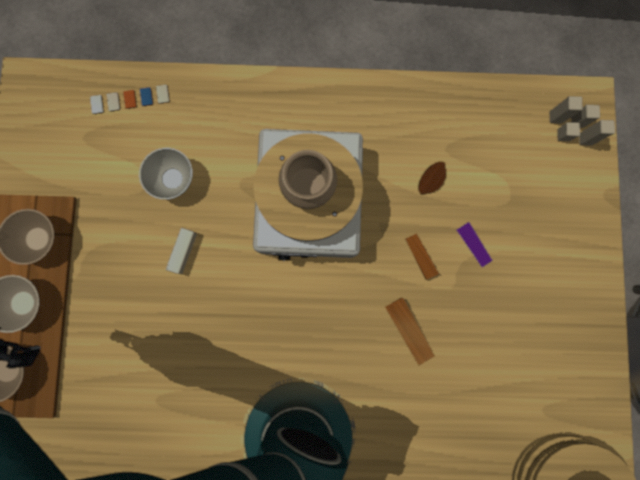

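View pics/wrist0.png

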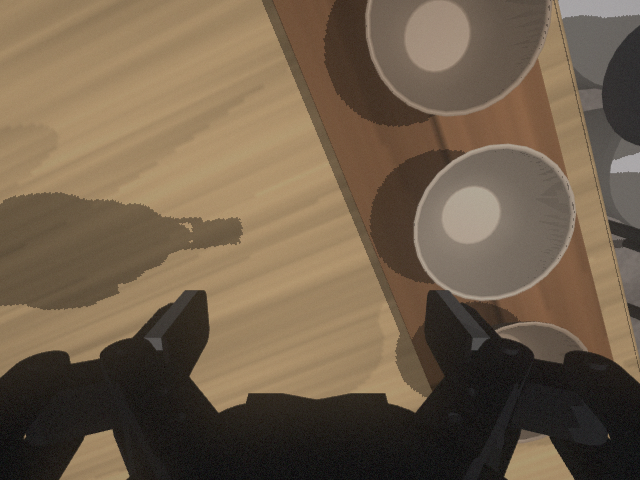

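Candidates (top image): purple wedge at (474,244), excluded. Large brown wedge at (410,331), smaller brown wedge at (422,257); the rib at (432,177) is a dark leaf shape. I choose the smaller brown one at (422,257). Now I'll measure it and crop.

```bash
cat > h.py <<'E'
import numpy as np, cv2
from plant import ctrl
def cam(n,s=None):
    c=ctrl.calibration(n)
    if n=='wrist':
        H=np.array(c['hand_eye']); R=s['tcp_rot']@H[:3,:3]; o=s['tcp_pos']+s['tcp_rot']@H[:3,3]
    else:
        Rw=cv2.Rodrigues(c['rvec'])[0]; R=Rw.T; o=-R@c['tvec']
    return c,R,o
def ray(n,uv,z,s=None):
    c,R,o=cam(n,s); uv=np.atleast_2d(uv).astype(float)
    d=np.c_[(uv[:,0]-c['cx'])/c['fx'],(uv[:,1]-c['cy'])/c['fy'],np.ones(len(uv))]@R.T
    t=(z-o[2])/d[:,2]; return o+d*t[:,None]
def proj(n,P,s=None):
    c,R,o=cam(n,s); q=(np.atleast_2d(P)-o)@R
    return np.c_[q[:,0]/q[:,2]*c['fx']+c['cx'],q[:,1]/q[:,2]*c['fy']+c['cy']]
E
python3 - <<'E'
from h import *
for n,box in(('top',(370,220,460,380)),('scene',(190,165,275,300))):
    im=cv2.imread(f'pics/{n}0.png'); hsv=cv2.cvtColor(im,cv2.COLOR_BGR2HSV)
    m=cv2.inRange(hsv,(3,150,60),(14,255,255)); x0,y0,x1,y1=box
    k=np.zeros_like(m);k[y0:y1,x0:x1]=m[y0:y1,x0:x1]
    for c in cv2.findContours(k,cv2.RETR_EXTERNAL,cv2.CHAIN_APPROX_NONE)[0]:
        if cv2.contourArea(c)<200: continue
        r=cv2.minAreaRect(c); b=cv2.boxPoints(r); print(n,r,'\n',b.round(1),'\n',ray(n,b,0).round(4)[:,:2].tolist())
im=cv2.imread('pics/top0.png'); a=cv2.resize(im[215:375,370:500],None,fx=4,fy=4,interpolation=cv2.INTER_CUBIC)
cv2.imwrite('pics/cropt.png',cv2.resize(a,None,fx=.9,fy=.9))
im=cv2.imread('pics/top0.png'); cv2.imwrite('pics/croptw.png',cv2.resize(im[120:270,240:380],None,fx=4,fy=4,interpolation=cv2.INTER_CUBIC))
im=cv2.imread('pics/scene0.png'); cv2.imwrite('pics/crops.png',cv2.resize(im[170:400,130:420],None,fx=2.6,fy=2.6,interpolation=cv2.INTER_CUBIC))
E
```

```text
top ((399.60003662109375, 312.70001220703125), (24.149534225463867, 19.230182647705078), 63.43495178222656) 
 [[385.6 306.2]
 [402.8 297.6]
 [413.6 319.2]
 [396.4 327.8]] 
 [[0.3301, -0.219], [0.3536, -0.2639], [0.2986, -0.2924], [0.2754, -0.2477]]
top ((421.50006103515625, 256.0), (45.168575286865234, 12.521981239318848), 63.43495178222656) 
 [[405.8 238.6]
 [417.  233. ]
 [437.2 273.4]
 [426.  279. ]] 
 [[0.5094, -0.271], [0.5253, -0.3008], [0.4194, -0.3545], [0.4038, -0.3248]]
scene ((215.71470642089844, 263.7088623046875), (46.09881591796875, 13.959983825683594), 67.83365631103516) 
 [[200.6 245. ]
 [213.5 239.7]
 [230.9 282.4]
 [217.9 287.7]] 
 [[0.4069, -0.3565], [0.3898, -0.3267], [0.5078, -0.2671], [0.5234, -0.2958]]
scene ((239.57351684570312, 200.95587158203125), (54.365047454833984, 19.550838470458984), 59.03623962402344) 
 [[217.2 182.7]
 [234.  172.6]
 [261.9 219.2]
 [245.2 229.3]] 
 [[0.2089, -0.3441], [0.172, -0.3039], [0.3213, -0.2121], [0.3544, -0.2513]]
```

View pics/cropt.png

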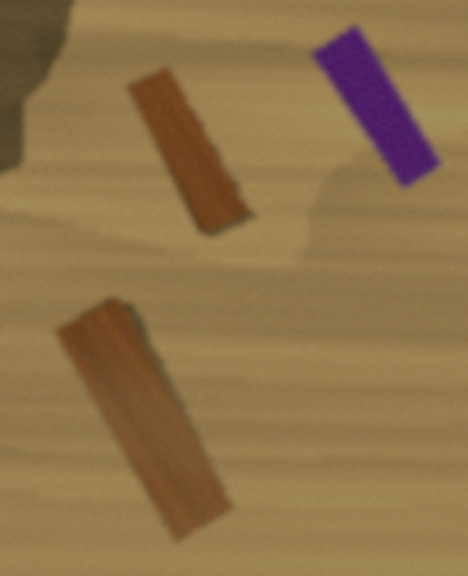

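View pics/croptw.png

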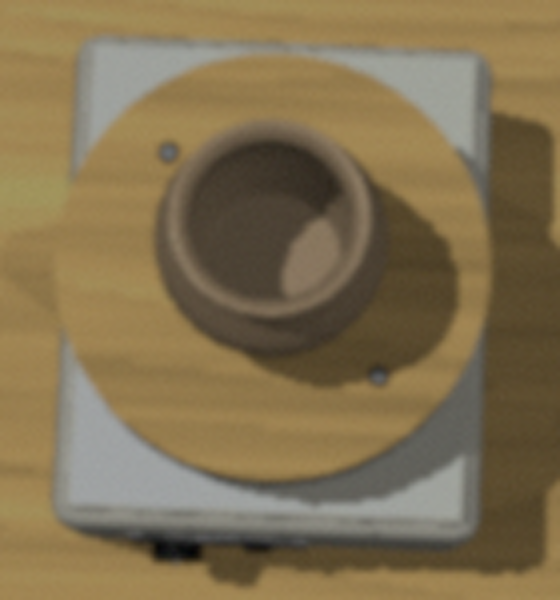

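View pics/crops.png

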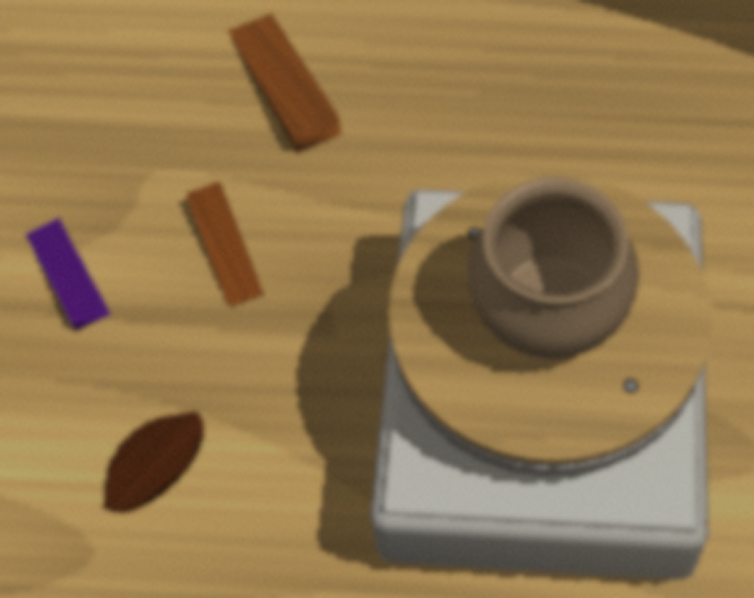

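The crops confirm it. The small wedge's dark, thick end face is at the robot-side end, and its thin end points towards the wheel's far side, at scene (222,285). Its measured length is about 119 mm. Next I'll measure the wheel.

Run:
```python
from h import *
print('pins top',ray('top',[[282,158],[334.5,213.75]],.178).round(4)[:,:2].tolist())
print('pins scene',ray('scene',[[371.9,318.1],[312.7,260.4]],.178).round(4)[:,:2].tolist())
print('bat c',ray('top',[[308.3,187.1]],.178).round(4)[:,:2], ray('top',[[253.75,187],[362.75,187],[308,133.75],[308,240.5]],.178).round(4)[:,:2].tolist())
print('rim', ray('top',[[240+268/4,120+217/4]],.284).round(4)[:,:2])
print('purple,rib',ray('top',[[474,244],[432,177]],0.01).round(3)[:,:2].tolist())
# housing top edge corners at .118
print('housing',ray('top',[[240+83/4,120+40/4],[240+488/4,120+55/4],[240+58/4,120+522/4],[240+475/4,120+535/4]],.118).round(3)[:,:2].tolist())
s=ray('scene',[[200.6,245],[213.5,239.7]],.022);print('thick end scene z22',s.round(4)[:,:2].tolist());s=ray('top',[[437.2,273.4],[426,279]],.022);print(s.round(4)[:,:2].tolist())
```

```text
pins top [[0.6671, 0.0515], [0.5402, -0.0729]]
pins scene [[0.6664, 0.0538], [0.5416, -0.0691]]
bat c [[ 0.6003 -0.0113]] [[0.5968, 0.1136], [0.6044, -0.1363], [0.727, -0.0067], [0.4771, -0.0144]]
rim [[ 0.603 -0.01 ]]
purple,rib [[0.499, -0.45], [0.677, -0.339]]
housing [[0.754, 0.111], [0.752, -0.138], [0.456, 0.113], [0.455, -0.135]]
thick end scene z22 [[0.4204, -0.3504], [0.4035, -0.3213]]
[[0.4183, -0.3486], [0.4031, -0.3195]]
```

```bash
cat >> h.py <<'E'
from scipy.spatial.transform import Rotation as Ro
def Rdown(yaw_y): # tool y azimuth (deg), z down
    a=np.radians(yaw_y); y=np.array([np.cos(a),np.sin(a),0]); z=np.array([0,0,-1.]); return np.c_[np.cross(y,z),y,z]
def plan(p,R,N,jaw=None,n=10,s=None):
    s=s or ctrl.observe(); P=np.array(s['tcp_pos']);Rc=np.array(s['tcp_rot']); rows=[]
    for i in range(n):
        k=max(N-i,1); d=Rc.T@(np.array(p)-P)/k*1000; w=Ro.from_matrix(Rc.T@R).as_rotvec()/k
        r={}
        for a,b in zip(('ax','ay','az'),w):
            if abs(b)>5e-4: r[a]=round(float(b),3)
        for a,b in zip(('tx','ty','tz'),d):
            if abs(b)>.05: r[a]=round(float(b),1)
        if jaw is not None: r['jaw']=jaw
        rows.append(r)
        P=P+Rc@np.array([r.get(a,0) for a in('tx','ty','tz')])/1000
        Rc=Rc@Ro.from_rotvec([r.get(a,0) for a in('ax','ay','az')]).as_matrix()
        if i+1>=N: break
    import json;print(json.dumps(rows)); print('end',P.round(4))
E
python3 -c "
from h import *
plan([.431,-.3255,.2],Rdown(-63.5),22,jaw=.75)"
```

```text
[{"az": 0.103, "tx": -23.9, "ty": -34.2, "tz": 1.9, "jaw": 0.75}, {"az": 0.103, "tx": -27.2, "ty": -31.6, "tz": 1.9, "jaw": 0.75}, {"az": 0.103, "tx": -30.3, "ty": -28.6, "tz": 1.9, "jaw": 0.75}, {"az": 0.103, "tx": -33.1, "ty": -25.3, "tz": 1.9, "jaw": 0.75}, {"az": 0.103, "tx": -35.6, "ty": -21.8, "tz": 1.9, "jaw": 0.75}, {"az": 0.103, "tx": -37.6, "ty": -18.0, "tz": 1.9, "jaw": 0.75}, {"az": 0.103, "tx": -39.3, "ty": -14.1, "tz": 1.9, "jaw": 0.75}, {"az": 0.103, "tx": -40.5, "ty": -10.0, "tz": 2.0, "jaw": 0.75}, {"az": 0.103, "tx": -41.3, "ty": -5.7, "tz": 1.9, "jaw": 0.75}, {"az": 0.103, "tx": -41.7, "ty": -1.5, "tz": 2.0, "jaw": 0.75}]
end [0.331  0.1648 0.223 ]
```

Request:
move_arm(
  deltas=[
    {"az": 0.1, "tx": -24, "ty": -34, "jaw": 0.75},
    {"az": 0.1, "tx": -27, "ty": -32, "jaw": 0.75},
    {"az": 0.1, "tx": -30, "ty": -29, "jaw": 0.75},
    {"az": 0.1, "tx": -33, "ty": -25, "jaw": 0.75},
    {"az": 0.1, "tx": -36, "ty": -22, "jaw": 0.75},
    {"az": 0.1, "tx": -38, "ty": -18, "jaw": 0.75},
    {"az": 0.1, "tx": -39, "ty": -14, "jaw": 0.75},
    {"az": 0.1, "tx": -40, "ty": -10, "jaw": 0.75},
    {"az": 0.1, "tx": -41, "ty": -6, "jaw": 0.75},
    {"az": 0.1, "tx": -42, "ty": -2, "jaw": 0.75},
  ],
)

```text
invalid input at $.deltas[0]: expected keys ax, ay, az, tx, ty, tz, jaw
```

```bash
python3 -c "
from h import *
plan([.431,-.3255,.2],Rdown(-63.5),13,jaw=.75)"
```

```text
[{"az": 0.175, "tx": -40.4, "ty": -57.9, "tz": 3.3, "jaw": 0.75}, {"az": 0.175, "tx": -49.8, "ty": -50.0, "tz": 3.3, "jaw": 0.75}, {"az": 0.175, "tx": -57.8, "ty": -40.5, "tz": 3.3, "jaw": 0.75}, {"az": 0.175, "tx": -63.9, "ty": -29.9, "tz": 3.3, "jaw": 0.75}, {"az": 0.175, "tx": -68.2, "ty": -18.3, "tz": 3.3, "jaw": 0.75}, {"az": 0.175, "tx": -70.3, "ty": -6.1, "tz": 3.3, "jaw": 0.75}, {"az": 0.174, "tx": -70.3, "ty": 6.2, "tz": 3.3, "jaw": 0.75}, {"az": 0.175, "tx": -68.2, "ty": 18.3, "tz": 3.2, "jaw": 0.75}, {"az": 0.174, "tx": -63.9, "ty": 29.9, "tz": 3.3, "jaw": 0.75}, {"az": 0.175, "tx": -57.8, "ty": 40.5, "tz": 3.2, "jaw": 0.75}]
end [ 0.3888 -0.1181  0.2096]
```

All keys are required, so I'll resend the move in full.

Request:
move_arm(
  deltas=[
    {"ax": 0, "ay": 0, "az": 0.1, "tx": -24, "ty": -34, "tz": 0, "jaw": 0.75},
    {"ax": 0, "ay": 0, "az": 0.1, "tx": -27, "ty": -32, "tz": 0, "jaw": 0.75},
    {"ax": 0, "ay": 0, "az": 0.1, "tx": -30, "ty": -29, "tz": 0, "jaw": 0.75},
    {"ax": 0, "ay": 0, "az": 0.1, "tx": -33, "ty": -25, "tz": 0, "jaw": 0.75},
    {"ax": 0, "ay": 0, "az": 0.1, "tx": -36, "ty": -22, "tz": 0, "jaw": 0.75},
    {"ax": 0, "ay": 0, "az": 0.1, "tx": -38, "ty": -18, "tz": 0, "jaw": 0.75},
    {"ax": 0, "ay": 0, "az": 0.1, "tx": -39, "ty": -14, "tz": 0, "jaw": 0.75},
    {"ax": 0, "ay": 0, "az": 0.1, "tx": -40, "ty": -10, "tz": 0, "jaw": 0.75},
    {"ax": 0, "ay": 0, "az": 0.1, "tx": -41, "ty": -6, "tz": 0, "jaw": 0.75},
    {"ax": 0, "ay": 0, "az": 0.1, "tx": -42, "ty": -2, "tz": 0, "jaw": 0.75},
  ],
)

```text
clock: 1.15
tcp_pos: [0.3286, 0.1526, 0.2392]
tcp_rot: [[-0.131, 0.991, -0.004], [0.991, 0.131, -0.001], [-0.0, -0.004, -1.0]]
force: [2.7, -0.4, 0.2]
opening: 0.0644
```

```bash
sed -i 's/        r={}$/        r=dict.fromkeys(("ax","ay","az","tx","ty","tz"),0)/' h.py; python3 -c "
from h import *
print(ctrl.observe()['joint_positions'])
plan([.431,-.3255,.2],Rdown(-63.5),13,jaw=.6)"
```

```text
[-0.87614835 -0.08307578  0.34175169  2.21728243  0.03143262  1.00643268
 -0.42080784]
[{"ax": 0, "ay": 0, "az": 0.095, "tx": -37.5, "ty": 3.0, "tz": 3.0, "jaw": 0.6}, {"ax": 0, "ay": 0, "az": 0.095, "tx": -37.0, "ty": 6.5, "tz": 3.0, "jaw": 0.6}, {"ax": 0, "ay": 0, "az": 0.095, "tx": -36.3, "ty": 10.0, "tz": 3.0, "jaw": 0.6}, {"ax": 0, "ay": 0, "az": 0.095, "tx": -35.1, "ty": 13.4, "tz": 3.0, "jaw": 0.6}, {"ax": 0, "ay": 0, "az": 0.096, "tx": -33.7, "ty": 16.7, "tz": 3.0, "jaw": 0.6}, {"ax": 0, "ay": 0, "az": 0.095, "tx": -32.0, "ty": 19.8, "tz": 3.0, "jaw": 0.6}, {"ax": 0, "ay": 0, "az": 0.096, "tx": -29.9, "ty": 22.8, "tz": 3.0, "jaw": 0.6}, {"ax": 0, "ay": 0.001, "az": 0.095, "tx": -27.6, "ty": 25.6, "tz": 3.0, "jaw": 0.6}, {"ax": 0, "ay": 0, "az": 0.096, "tx": -25.1, "ty": 28.1, "tz": 3.0, "jaw": 0.6}, {"ax": -0.001, "ay": 0.001, "az": 0.095, "tx": -22.2, "ty": 30.3, "tz": 3.0, "jaw": 0.6}]
end [ 0.4074 -0.2152  0.2091]
```

Request:
move_arm(
  deltas=[
    {"ax": 0, "ay": 0, "az": 0.096, "tx": -38, "ty": 3, "tz": 2, "jaw": 0.6},
    {"ax": 0, "ay": 0, "az": 0.096, "tx": -37, "ty": 7, "tz": 2, "jaw": 0.6},
    {"ax": 0, "ay": 0, "az": 0.096, "tx": -36, "ty": 10, "tz": 2, "jaw": 0.6},
    {"ax": 0, "ay": 0, "az": 0.096, "tx": -35, "ty": 13, "tz": 2, "jaw": 0.6},
    {"ax": 0, "ay": 0, "az": 0.096, "tx": -34, "ty": 17, "tz": 3, "jaw": 0.6},
    {"ax": 0, "ay": 0, "az": 0.096, "tx": -32, "ty": 20, "tz": 3, "jaw": 0.6},
    {"ax": 0, "ay": 0, "az": 0.096, "tx": -30, "ty": 23, "tz": 3, "jaw": 0.6},
    {"ax": 0, "ay": 0, "az": 0.096, "tx": -28, "ty": 26, "tz": 3, "jaw": 0.6},
    {"ax": 0, "ay": 0, "az": 0.096, "tx": -25, "ty": 28, "tz": 3, "jaw": 0.6},
    {"ax": 0, "ay": 0, "az": 0.096, "tx": -22, "ty": 30, "tz": 3, "jaw": 0.6},
  ],
)

```text
clock: 2.15
tcp_pos: [0.3997, -0.2338, 0.2131]
tcp_rot: [[0.763, 0.646, 0.003], [0.646, -0.763, 0.003], [0.004, -0.001, -1.0]]
force: [-0.6, 0.8, -0.5]
opening: 0.0512
```

```bash
python3 -c "
from h import *
plan([.431,-.3255,.16],Rdown(-63.5),4,jaw=.6)"
```

```text
[{"ax": 0, "ay": -0.001, "az": 0.06, "tx": -8.9, "ty": 22.6, "tz": 13.2, "jaw": 0.6}, {"ax": 0, "ay": -0.001, "az": 0.06, "tx": -7.5, "ty": 23.1, "tz": 13.3, "jaw": 0.6}, {"ax": -0.001, "ay": -0.001, "az": 0.06, "tx": -6.1, "ty": 23.4, "tz": 13.2, "jaw": 0.6}, {"ax": 0, "ay": -0.001, "az": 0.06, "tx": -4.7, "ty": 23.8, "tz": 13.3, "jaw": 0.6}]
end [ 0.431  -0.3255  0.16  ]
```

Request:
move_arm(
  deltas=[
    {"ax": 0, "ay": 0, "az": 0.06, "tx": -9, "ty": 22, "tz": 13, "jaw": 0.6},
    {"ax": 0, "ay": -0.003, "az": 0.06, "tx": -8, "ty": 23, "tz": 13, "jaw": 0.6},
    {"ax": 0, "ay": 0, "az": 0.06, "tx": -6, "ty": 23, "tz": 13, "jaw": 0.6},
    {"ax": 0, "ay": 0, "az": 0.06, "tx": -5, "ty": 20, "tz": 12, "jaw": 0.6},
    {"ax": 0, "ay": 0, "az": 0, "tx": 0, "ty": 0, "tz": 0, "jaw": 0.6},
  ],
)

```text
clock: 2.65
tcp_pos: [0.4274, -0.3303, 0.1588]
tcp_rot: [[0.903, 0.43, -0.001], [0.43, -0.903, -0.001], [-0.002, 0.0, -1.0]]
force: [-0.6, 0.5, -0.4]
opening: 0.0512
```

Run:
```python
from h import *
s=ctrl.observe(); im=ctrl.get_image('wrist')
print(s['tcp_pos'],s['tcp_rot'].round(4).tolist())
for q in ([.5165,-.284,0],[.412,-.336,.022]): print(proj('wrist',q,s).round(1))
m=cv2.inRange(cv2.cvtColor(im,cv2.COLOR_BGR2HSV),(3,140,60),(14,255,255))
for c in cv2.findContours(m,cv2.RETR_EXTERNAL,cv2.CHAIN_APPROX_NONE)[0]:
    if cv2.contourArea(c)>800: b=cv2.boxPoints(cv2.minAreaRect(c)); print(b.round(1).tolist(), ray('wrist',b,0.0,s).round(4)[:,:2].tolist())
cv2.imwrite('pics/w1.png',im)
```

```text
[ 0.42744924 -0.33034805  0.15876466] [[0.9027, 0.4303, -0.0013], [0.4303, -0.9027, -0.001], [-0.0016, 0.0004, -1.0]]
[[311.6  89.8]]
[[314.3 247.7]]
```

View pics/w1.png

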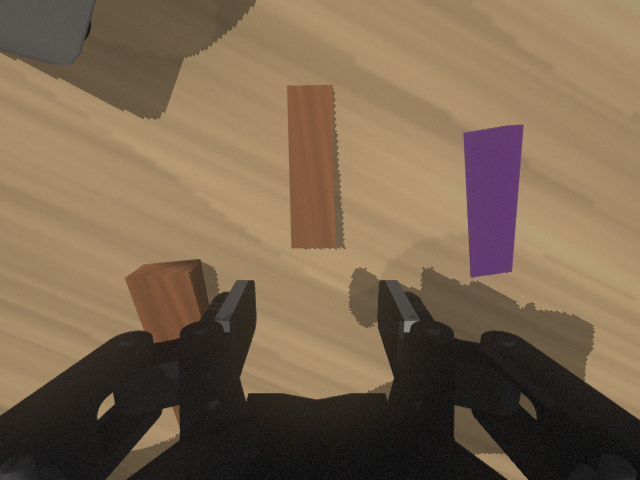

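Run:
```python
from h import *
s=ctrl.observe()
for z1,z2 in((.002,.022),(.022,.002)):
    a=ray('wrist',[[288,86],[332,85]],z1,s); b=ray('wrist',[[292,248],[337,247]],z2,s)
    A=a.mean(0);B=b.mean(0)
    print(z1,np.linalg.norm(a[0]-a[1]),np.linalg.norm(b[0]-b[1]),np.linalg.norm((A-B)[:2]),A.round(4),B.round(4),np.degrees(np.arctan2(*(A-B)[1::-1])))
    C=B[:2]+(A-B)[:2]*.19; print('grasp',C, 'delta in tool mm',(s['tcp_rot'].T@(np.r_[C,0.012]-s['tcp_pos'])*1000).round(1))
```

```text
0.002 0.03265995742682768 0.03488618873052579 0.11957201660008829 [ 0.5184 -0.2804  0.002 ] [ 0.4121 -0.3351  0.022 ] 27.21532020360473
grasp [ 0.43229919 -0.32469165] delta in tool mm [  6.6  -2.1 147.3]
0.022 0.030396017463344003 0.037484563235867456 0.12310571616408172 [ 0.5163 -0.2818  0.022 ] [ 0.4065 -0.3376  0.002 ] 26.9375184630868
grasp [ 0.42736169 -0.32701073] delta in tool mm [  1.1  -2.1 147.3]
```

Request:
move_arm(
  deltas=[
    {"ax": 0, "ay": 0, "az": -0.03, "tx": 6.5, "ty": -2, "tz": 20, "jaw": 0.6},
    {"ax": 0, "ay": 0, "az": 0, "tx": 0, "ty": 0, "tz": 30, "jaw": 0.6},
    {"ax": 0, "ay": 0, "az": 0, "tx": 0, "ty": 0, "tz": 30, "jaw": 0.6},
    {"ax": 0, "ay": 0, "az": 0, "tx": 0, "ty": 0, "tz": 25, "jaw": 0.6},
    {"ax": 0, "ay": 0, "az": 0, "tx": 0, "ty": 0, "tz": 10, "jaw": 0.6},
    {"ax": 0, "ay": 0, "az": 0, "tx": 0, "ty": 0, "tz": 0, "jaw": 0.6},
  ],
)

```text
clock: 3.3
tcp_pos: [0.4346, -0.3206, 0.0441]
tcp_rot: [[0.883, 0.47, 0.004], [0.47, -0.883, 0.0], [0.003, 0.001, -1.0]]
force: [-0.1, 0.4, 0.0]
opening: 0.0512
```

Run:
```python
from h import *
s=ctrl.observe(); cv2.imwrite('pics/w2.png',ctrl.get_image('wrist'))
C=[.4323,-.3247,.013]; print((s['tcp_rot'].T@(np.array(C)-s['tcp_pos'])*1000).round(1)); plan(C,Rdown(-62.8),2,jaw=.6)
```

```text
[-4.1  2.5 31.1]
[{"ax": 0.001, "ay": -0.002, "az": 0.007, "tx": -2.1, "ty": 1.1, "tz": 15.9, "jaw": 0.6}, {"ax": 0.001, "ay": -0.002, "az": 0.007, "tx": -2.1, "ty": 1.1, "tz": 15.8, "jaw": 0.6}]
end [ 0.4323 -0.3247  0.013 ]
```

View pics/w2.png

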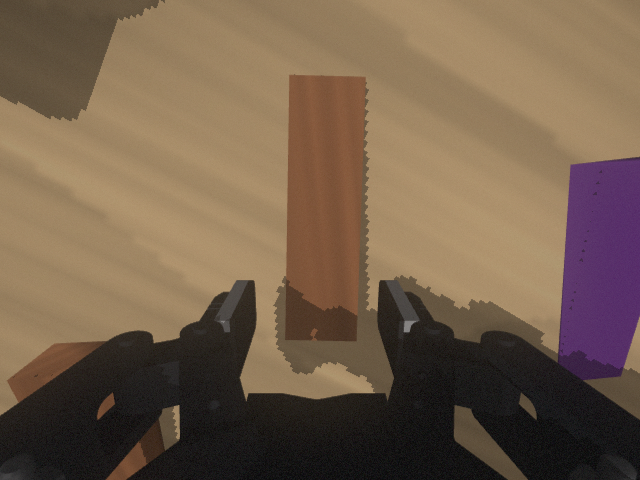

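Request:
move_arm(
  deltas=[
    {"ax": 0, "ay": -0.002, "az": 0.005, "tx": -3, "ty": 1.5, "tz": 12, "jaw": 0.6},
    {"ax": 0, "ay": -0.002, "az": 0.005, "tx": -2, "ty": 1, "tz": 10, "jaw": 0.6},
    {"ax": 0, "ay": 0, "az": 0, "tx": 0, "ty": 0, "tz": 7, "jaw": 0.6},
    {"ax": 0, "ay": 0, "az": 0, "tx": 0, "ty": 0, "tz": 2, "jaw": 0.6},
    {"ax": 0, "ay": 0, "az": 0, "tx": 0, "ty": 0, "tz": 0, "jaw": 0.6},
  ],
)

```text
clock: 3.85
tcp_pos: [0.4331, -0.3263, 0.0143]
tcp_rot: [[0.887, 0.461, 0.005], [0.461, -0.887, -0.004], [0.002, 0.005, -1.0]]
force: [0.7, 0.3, 0.2]
opening: 0.0514
```

Run:
```python
from h import *
s=ctrl.observe(); cv2.imwrite('pics/w3.png',ctrl.get_image('wrist'))
C=[.4323,-.3247,.013]; print((s['tcp_rot'].T@(np.array(C)-s['tcp_pos'])*1000).round(1), s['force'].round(2),s['tcp_rot'].round(4).tolist())
```

```text
[ 0.  -1.8  1.3] [0.66 0.33 0.2 ] [[0.8875, 0.4608, 0.0045], [0.4608, -0.8875, -0.0038], [0.0022, 0.0055, -1.0]]
```

View pics/w3.png

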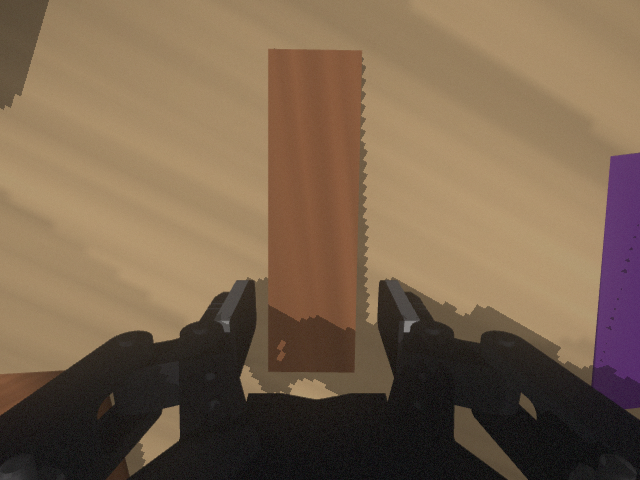

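Request:
move_arm(
  deltas=[
    {"ax": 0.005, "ay": -0.002, "az": 0, "tx": 0, "ty": -0.5, "tz": 1, "jaw": 0.5},
    {"ax": 0, "ay": 0, "az": 0, "tx": 0, "ty": 0, "tz": 0, "jaw": 0.3},
    {"ax": 0, "ay": 0, "az": 0, "tx": 0, "ty": 0, "tz": 0, "jaw": 0},
    {"ax": 0, "ay": 0, "az": 0, "tx": 0, "ty": 0, "tz": 0, "jaw": 0},
    {"ax": 0, "ay": 0, "az": 0, "tx": 0, "ty": 0, "tz": 0, "jaw": 0},
    {"ax": 0, "ay": 0, "az": 0, "tx": 0, "ty": 0, "tz": 0, "jaw": 0},
  ],
)

```text
clock: 4.5
tcp_pos: [0.4335, -0.3261, 0.0144]
tcp_rot: [[0.887, 0.461, 0.001], [0.461, -0.887, -0.001], [0.001, 0.001, -1.0]]
force: [0.6, -0.6, -0.3]
opening: 0.0327
```

Run:
```python
from h import *
s=ctrl.observe(); print(s['tcp_pos'],s['tcp_rot'].round(4).tolist(),s['force'].round(2),s['wrist_torque'].round(2),s['opening'],s['qvel'].round(3))
```

```text
[ 0.43353956 -0.32607903  0.01439869] [[0.8873, 0.4611, 0.0014], [0.4611, -0.8873, -0.0005], [0.001, 0.0011, -1.0]] [ 0.63 -0.65 -0.3 ] [ 0.01 -0.01 -0.02] 0.032696066005267185 [-0.     0.001 -0.001  0.     0.     0.001 -0.001]
```

Request:
move_arm(
  deltas=[
    {"ax": 0, "ay": 0, "az": 0, "tx": 0, "ty": 0, "tz": -15, "jaw": 0},
    {"ax": 0, "ay": 0, "az": 0, "tx": 0, "ty": 0, "tz": -30, "jaw": 0},
    {"ax": 0, "ay": 0, "az": 0, "tx": 0, "ty": 0, "tz": -40, "jaw": 0},
    {"ax": 0, "ay": 0, "az": 0, "tx": 0, "ty": 0, "tz": -40, "jaw": 0},
    {"ax": 0, "ay": 0, "az": 0, "tx": 0, "ty": 0, "tz": -40, "jaw": 0},
    {"ax": 0, "ay": 0, "az": 0, "tx": 0, "ty": 0, "tz": -30, "jaw": 0},
    {"ax": 0, "ay": 0, "az": 0, "tx": 0, "ty": 0, "tz": -10, "jaw": 0},
    {"ax": 0, "ay": 0, "az": 0, "tx": 0, "ty": 0, "tz": 0, "jaw": 0},
  ],
)

```text
clock: 5.3
tcp_pos: [0.4307, -0.3266, 0.2328]
tcp_rot: [[0.889, 0.457, 0.001], [0.457, -0.889, 0.001], [0.001, -0.0, -1.0]]
force: [-0.6, 0.1, -1.1]
opening: 0.0328
```

Run:
```python
from h import *
print(ctrl.observe()['force'])
plan([.6035,-.265,.23],Rdown(0),12,jaw=0,n=12)
```

```text
[-0.61769808  0.07945906 -1.12398823]
[{"ax": 0, "ay": 0, "az": -0.091, "tx": 15.2, "ty": 2.0, "tz": 0.2, "jaw": 0}, {"ax": 0, "ay": 0, "az": -0.091, "tx": 14.9, "ty": 3.4, "tz": 0.3, "jaw": 0}, {"ax": 0, "ay": 0, "az": -0.091, "tx": 14.5, "ty": 4.7, "tz": 0.2, "jaw": 0}, {"ax": 0, "ay": 0, "az": -0.091, "tx": 14.0, "ty": 6.0, "tz": 0.3, "jaw": 0}, {"ax": 0, "ay": 0, "az": -0.091, "tx": 13.4, "ty": 7.3, "tz": 0.2, "jaw": 0}, {"ax": 0, "ay": 0, "az": -0.092, "tx": 12.7, "ty": 8.5, "tz": 0.3, "jaw": 0}, {"ax": 0, "ay": 0, "az": -0.091, "tx": 11.9, "ty": 9.6, "tz": 0.2, "jaw": 0}, {"ax": 0, "ay": 0, "az": -0.092, "tx": 11.0, "ty": 10.7, "tz": 0.3, "jaw": 0}, {"ax": 0, "ay": 0, "az": -0.091, "tx": 10.0, "ty": 11.6, "tz": 0.2, "jaw": 0}, {"ax": 0, "ay": 0, "az": -0.092, "tx": 8.9, "ty": 12.5, "tz": 0.3, "jaw": 0}, {"ax": 0, "ay": 0, "az": -0.091, "tx": 7.6, "ty": 13.2, "tz": 0.2, "jaw": 0}, {"ax": 0.001, "ay": -0.001, "az": -0.092, "tx": 6.5, "ty": 13.9, "tz": 0.3, "jaw": 0}]
end [ 0.6035 -0.265   0.23  ]
```

Request:
move_arm(
  deltas=[
    {"ax": 0, "ay": 0, "az": -0.092, "tx": 15, "ty": 2, "tz": 0, "jaw": 0},
    {"ax": 0, "ay": 0, "az": -0.092, "tx": 15, "ty": 3, "tz": 0, "jaw": 0},
    {"ax": 0, "ay": 0, "az": -0.092, "tx": 14.5, "ty": 5, "tz": 0, "jaw": 0},
    {"ax": 0, "ay": 0, "az": -0.092, "tx": 14, "ty": 6, "tz": 0, "jaw": 0},
    {"ax": 0, "ay": 0, "az": -0.092, "tx": 13.5, "ty": 7, "tz": 0, "jaw": 0},
    {"ax": 0, "ay": 0, "az": -0.092, "tx": 13, "ty": 8.5, "tz": 0, "jaw": 0},
    {"ax": 0, "ay": 0, "az": -0.092, "tx": 12, "ty": 9.5, "tz": 0, "jaw": 0},
    {"ax": 0, "ay": 0, "az": -0.092, "tx": 11, "ty": 10.5, "tz": 0, "jaw": 0},
    {"ax": 0, "ay": 0, "az": -0.092, "tx": 10, "ty": 11.5, "tz": 0, "jaw": 0},
    {"ax": 0, "ay": 0, "az": -0.092, "tx": 9, "ty": 12.5, "tz": 0, "jaw": 0},
  ],
)

```text
clock: 6.3
tcp_pos: [0.5719, -0.2685, 0.2217]
tcp_rot: [[0.146, 0.989, -0.013], [0.989, -0.146, 0.008], [0.006, -0.014, -1.0]]
force: [-0.1, -0.1, -0.5]
opening: 0.0323
```

Run:
```python
from h import *
plan([.6035,-.265,.23],Rdown(0),4,jaw=0)
```

```text
[{"ax": -0.004, "ay": -0.002, "az": -0.037, "tx": 2.0, "ty": 7.7, "tz": -2.2, "jaw": 0}, {"ax": -0.003, "ay": -0.002, "az": -0.037, "tx": 1.8, "ty": 7.7, "tz": -2.1, "jaw": 0}, {"ax": -0.004, "ay": -0.002, "az": -0.036, "tx": 1.5, "ty": 7.8, "tz": -2.1, "jaw": 0}, {"ax": -0.003, "ay": -0.001, "az": -0.037, "tx": 1.1, "ty": 7.8, "tz": -2.1, "jaw": 0}]
end [ 0.6035 -0.265   0.23  ]
```

Request:
move_arm(
  deltas=[
    {"ax": -0.004, "ay": -0.002, "az": -0.038, "tx": 2, "ty": 8, "tz": -2, "jaw": 0},
    {"ax": -0.004, "ay": -0.002, "az": -0.038, "tx": 2, "ty": 8, "tz": -2, "jaw": 0},
    {"ax": -0.004, "ay": -0.002, "az": -0.036, "tx": 1, "ty": 8, "tz": -2, "jaw": 0},
    {"ax": -0.003, "ay": -0.001, "az": -0.036, "tx": 1, "ty": 7, "tz": -1, "jaw": 0},
    {"ax": 0, "ay": 0, "az": 0, "tx": 0, "ty": 0, "tz": 0, "jaw": 0},
  ],
)

```text
clock: 6.8
tcp_pos: [0.6041, -0.2632, 0.2223]
tcp_rot: [[-0.014, 1.0, -0.006], [1.0, 0.014, 0.003], [0.003, -0.006, -1.0]]
force: [-0.4, 0.6, -0.6]
opening: 0.0325
```

Run:
```python
from h import *
plan([.6035,-.26,.2],Rdown(0),2,jaw=0)
for n in('wrist','top','scene'): cv2.imwrite(f'pics/{n}4.png',ctrl.get_image(n))
```

```text
[{"ax": -0.003, "ay": -0.002, "az": 0.007, "tx": 1.5, "ty": -0.2, "tz": 11.2, "jaw": 0}, {"ax": -0.003, "ay": -0.001, "az": 0.007, "tx": 1.6, "ty": -0.2, "tz": 11.1, "jaw": 0}]
end [ 0.6035 -0.26    0.2   ]
```

View pics/wrist4.png

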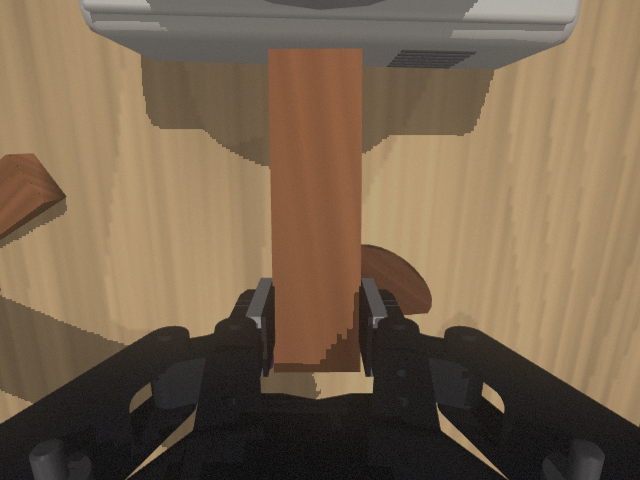

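View pics/scene4.png

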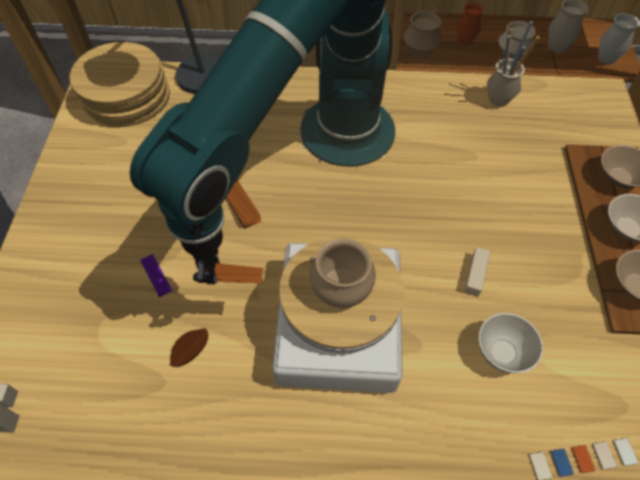

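View pics/top4.png

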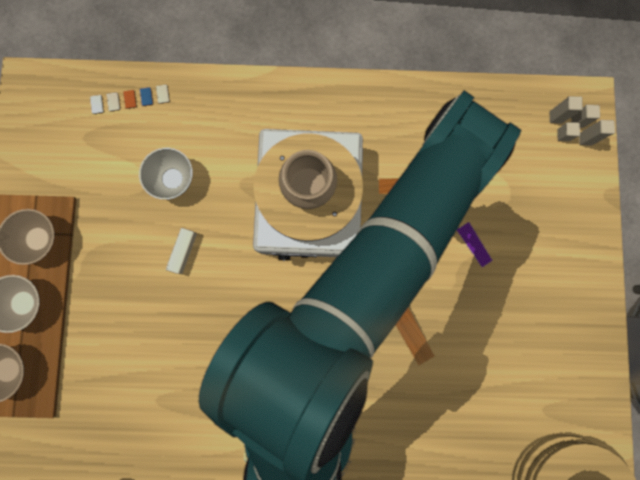

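Request:
move_arm(
  deltas=[
    {"ax": -0.003, "ay": -0.002, "az": 0.007, "tx": 2, "ty": 0, "tz": 12, "jaw": 0},
    {"ax": -0.003, "ay": -0.001, "az": 0.007, "tx": 2, "ty": 0, "tz": 12, "jaw": 0},
    {"ax": 0, "ay": 0, "az": 0, "tx": 2, "ty": 0, "tz": 10, "jaw": 0},
    {"ax": 0, "ay": 0, "az": 0, "tx": 0, "ty": 0, "tz": 5, "jaw": 0},
    {"ax": 0, "ay": 0, "az": 0, "tx": 0, "ty": 0, "tz": 0, "jaw": 0},
  ],
)

```text
clock: 7.45
tcp_pos: [0.6017, -0.2569, 0.1793]
tcp_rot: [[0.007, 1.0, -0.001], [1.0, -0.007, 0.0], [0.0, -0.001, -1.0]]
force: [0.3, -0.3, -0.6]
opening: 0.0325
```

Run:
```python
from h import *
s=ctrl.observe(); print(s['tcp_pos'].round(4),s['tcp_rot'].round(4).tolist())
plan([.6035,-.2558,.1765],Rdown(0),2,jaw=0)
im=ctrl.get_image('scene'); cv2.imwrite('pics/s5.png',cv2.resize(im[200:360,180:420],None,fx=3.3,fy=3.3,interpolation=cv2.INTER_CUBIC))
cv2.imwrite('pics/w5.png',ctrl.get_image('wrist'))
```

```text
[ 0.6017 -0.2569  0.1793] [[0.007, 1.0, -0.0014], [1.0, -0.007, 0.0005], [0.0005, -0.0014, -1.0]]
[{"ax": -0.001, "ay": 0, "az": -0.003, "tx": 0.6, "ty": 0.9, "tz": 1.4, "jaw": 0}, {"ax": 0, "ay": 0, "az": -0.004, "tx": 0.5, "ty": 0.8, "tz": 1.4, "jaw": 0}]
end [ 0.6035 -0.2558  0.1765]
```

View pics/s5.png

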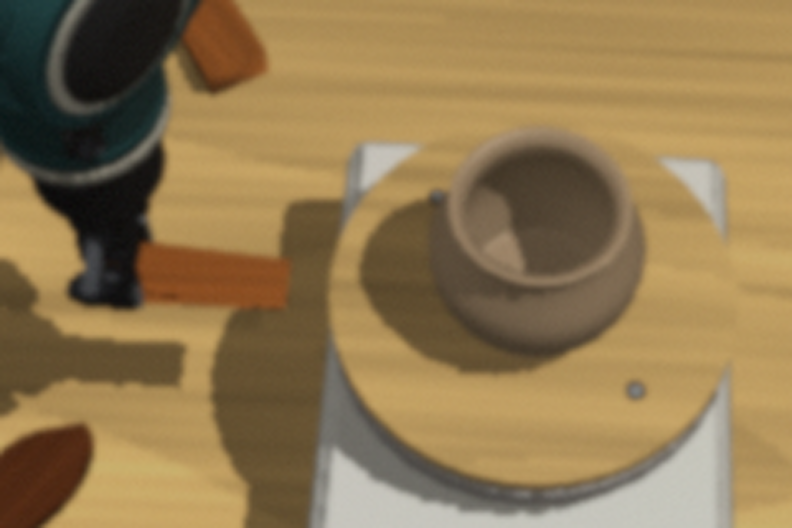

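View pics/w5.png

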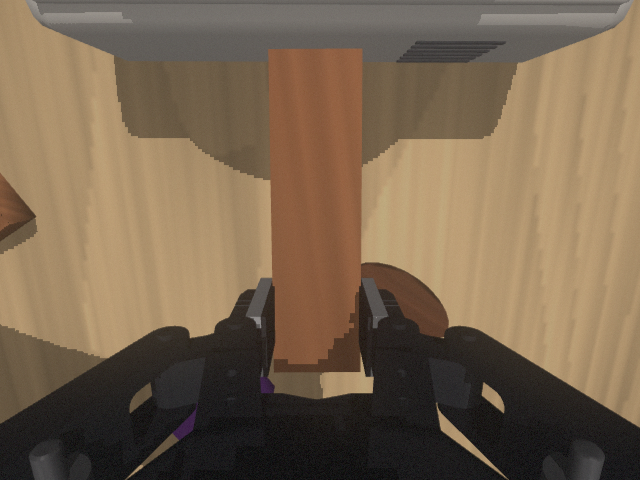

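Request:
move_arm(
  deltas=[
    {"ax": -0.001, "ay": 0, "az": -0.004, "tx": 0.5, "ty": 1, "tz": 2, "jaw": 0},
    {"ax": 0, "ay": 0, "az": -0.003, "tx": 0, "ty": 1, "tz": 1, "jaw": 0},
    {"ax": 0, "ay": 0, "az": 0, "tx": 0, "ty": 0, "tz": 0, "jaw": 0},
  ],
)

```text
clock: 7.85
tcp_pos: [0.6048, -0.257, 0.1781]
tcp_rot: [[-0.001, 1.0, 0.002], [1.0, 0.001, -0.0], [-0.0, 0.002, -1.0]]
force: [-1.1, 0.4, -0.6]
opening: 0.0327
```

Run:
```python
from h import *
s=ctrl.observe(); print(s['tcp_pos'].round(4),s['tcp_rot'].round(4).tolist())
im=cv2.imread('pics/scene4.png')
print('tip at s5',ray('scene',[[180+290/3.3,200+283/3.3],],.167).round(4), 'predicted y',-.2569+.0963)
print('bat edge',ray('scene',[[180+329/3.3,200+292/3.3]],.178).round(4))
```

```text
[ 0.6048 -0.257   0.1781] [[-0.0006, 1.0, 0.0023], [1.0, 0.0006, -0.0004], [-0.0004, 0.0023, -1.0]]
tip at s5 [[ 0.6    -0.1578  0.167 ]] predicted y -0.16060000000000002
bat edge [[ 0.6107 -0.132   0.178 ]]
```

Request:
move_arm(
  deltas=[
    {"ax": 0.002, "ay": 0, "az": 0, "tx": 8, "ty": -1, "tz": 1, "jaw": 0},
    {"ax": 0, "ay": 0, "az": 0, "tx": 8, "ty": 0, "tz": 1, "jaw": 0},
    {"ax": 0, "ay": 0, "az": 0, "tx": 2, "ty": 0, "tz": 0, "jaw": 0},
    {"ax": 0, "ay": 0, "az": 0, "tx": 0, "ty": 0, "tz": 0, "jaw": 0},
  ],
)

```text
clock: 8.25
tcp_pos: [0.6039, -0.2369, 0.1762]
tcp_rot: [[-0.001, 1.0, 0.001], [1.0, 0.001, -0.0], [-0.0, 0.001, -1.0]]
force: [-0.3, -0.7, 0.3]
opening: 0.0326
```

Request:
move_arm(
  deltas=[
    {"ax": 0, "ay": 0, "az": 0, "tx": 5, "ty": 0, "tz": 0, "jaw": 0},
    {"ax": 0, "ay": 0, "az": 0, "tx": 5, "ty": 0, "tz": 0, "jaw": 0},
    {"ax": 0, "ay": 0, "az": 0, "tx": 0, "ty": 0, "tz": 0, "jaw": 0},
    {"ax": 0, "ay": 0, "az": 0, "tx": 0, "ty": 0, "tz": 0, "jaw": 0},
  ],
)

```text
clock: 8.65
tcp_pos: [0.6039, -0.2259, 0.1763]
tcp_rot: [[-0.001, 1.0, 0.001], [1.0, 0.001, -0.0], [-0.0, 0.001, -1.0]]
force: [0.6, -0.1, -1.1]
opening: 0.0325
```

Run:
```python
from h import *
s=ctrl.observe(); print(s['tcp_pos'].round(4),s['tcp_rot'].round(4).tolist(),s['force'].round(2),s['wrist_torque'].round(2))
im=ctrl.get_image('scene'); cv2.imwrite('pics/s6.png',cv2.resize(im[230:350,200:360],None,fx=5,fy=5,interpolation=cv2.INTER_CUBIC))
cv2.imwrite('pics/w6.png',ctrl.get_image('wrist'))
```

```text
[ 0.6039 -0.2259  0.1763] [[-0.0014, 1.0, 0.0009], [1.0, 0.0014, -0.0003], [-0.0003, 0.0009, -1.0]] [ 0.57 -0.15 -1.13] [-0.03  0.04  0.02]
```

View pics/s6.png

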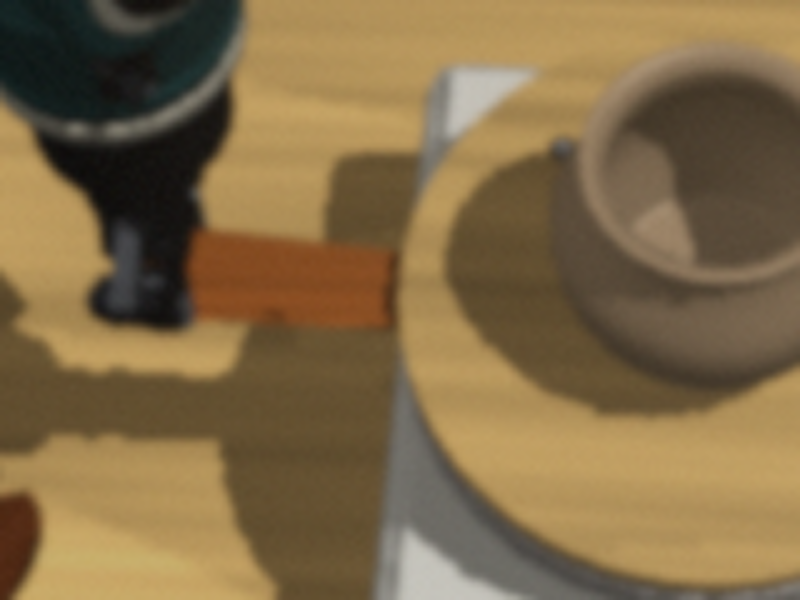

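View pics/w6.png

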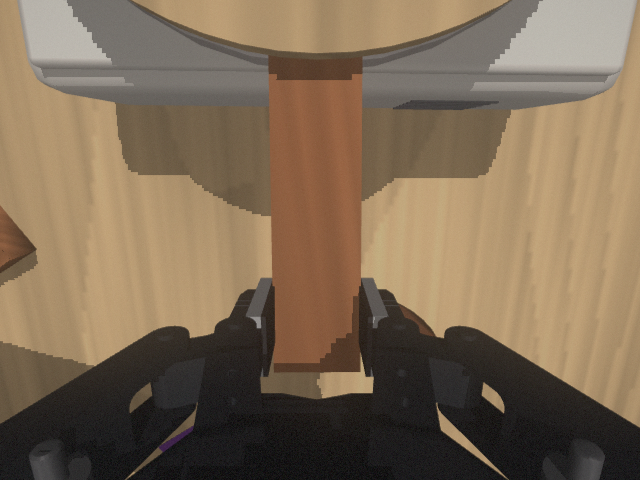

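Request:
move_arm(
  deltas=[
    {"ax": 0, "ay": 0, "az": 0, "tx": 0, "ty": 0, "tz": 1, "jaw": 0},
    {"ax": 0, "ay": 0, "az": 0, "tx": 0, "ty": 0, "tz": 0, "jaw": 0},
  ],
)

```text
clock: 8.95
tcp_pos: [0.6039, -0.2264, 0.1752]
tcp_rot: [[-0.001, 1.0, 0.001], [1.0, 0.001, -0.001], [-0.001, 0.001, -1.0]]
force: [0.3, 0.5, -0.0]
opening: 0.0328
```

Request:
move_arm(
  deltas=[
    {"ax": 0, "ay": 0, "az": 0, "tx": 0, "ty": 0, "tz": 0.8, "jaw": 0},
    {"ax": 0, "ay": 0, "az": 0, "tx": 0, "ty": 0, "tz": 0, "jaw": 0},
  ],
)

```text
clock: 9.15
tcp_pos: [0.6038, -0.2267, 0.1743]
tcp_rot: [[-0.001, 1.0, 0.001], [1.0, 0.001, -0.001], [-0.001, 0.001, -1.0]]
force: [0.5, -0.5, -0.4]
opening: 0.0323
```

Request:
move_arm(
  deltas=[
    {"ax": 0, "ay": 0, "az": 0, "tx": 0, "ty": 0, "tz": 0.6, "jaw": 0},
    {"ax": 0, "ay": 0, "az": 0, "tx": 0, "ty": 0, "tz": 0, "jaw": 0},
  ],
)

```text
clock: 9.35
tcp_pos: [0.6038, -0.2268, 0.1737]
tcp_rot: [[-0.0, 1.0, 0.001], [1.0, 0.0, -0.001], [-0.001, 0.001, -1.0]]
force: [-0.6, 0.1, 0.6]
opening: 0.0324
```

Run:
```python
from h import *
s=ctrl.observe(); print(s['tcp_pos'].round(4),s['tcp_rot'].round(4).tolist(),s['force'].round(2),s['wrist_torque'].round(3))
```

```text
[ 0.6038 -0.2268  0.1737] [[-0.0003, 1.0, 0.0009], [1.0, 0.0003, -0.0006], [-0.0006, 0.0009, -1.0]] [-0.63  0.14  0.59] [0.22  0.089 0.008]
```

Request:
move_arm(
  deltas=[
    {"ax": 0, "ay": 0, "az": 0, "tx": 3, "ty": 0, "tz": 0, "jaw": 0},
    {"ax": 0, "ay": 0, "az": 0, "tx": 3, "ty": 0, "tz": 0, "jaw": 0},
    {"ax": 0, "ay": 0, "az": 0, "tx": 0, "ty": 0, "tz": 0, "jaw": 0},
  ],
)

```text
clock: 9.65
tcp_pos: [0.6039, -0.2204, 0.1738]
tcp_rot: [[-0.0, 1.0, 0.001], [1.0, 0.0, -0.001], [-0.001, 0.001, -1.0]]
force: [0.7, 1.1, 0.6]
opening: 0.0326
```

Request:
move_arm(
  deltas=[
    {"ax": 0, "ay": 0, "az": 0, "tx": 3, "ty": 0, "tz": 0, "jaw": 0},
    {"ax": 0, "ay": 0, "az": 0, "tx": 2, "ty": 0, "tz": 0, "jaw": 0},
    {"ax": 0, "ay": 0, "az": 0, "tx": 0, "ty": 0, "tz": 0, "jaw": 0},
  ],
)

```text
clock: 9.95
tcp_pos: [0.6039, -0.2154, 0.1741]
tcp_rot: [[-0.0, 1.0, 0.001], [1.0, 0.0, -0.002], [-0.002, 0.001, -1.0]]
force: [-0.3, -0.9, 1.6]
opening: 0.0324
```

Run:
```python
from h import *
s=ctrl.observe(); print(s['tcp_pos'].round(4),s['tcp_rot'].round(4).tolist(),s['force'].round(2),s['wrist_torque'].round(3))
```

```text
[ 0.6039 -0.2154  0.1741] [[-0.0001, 1.0, 0.0015], [1.0, 0.0001, -0.0016], [-0.0016, 0.0015, -1.0]] [-0.3  -0.93  1.62] [-0.211  0.008 -0.05 ]
```

Request:
move_arm(
  deltas=[
    {"ax": 0.001, "ay": 0.001, "az": 0, "tx": 3, "ty": 0, "tz": 0, "jaw": 0},
    {"ax": 0, "ay": 0, "az": 0, "tx": 3, "ty": 0, "tz": 0, "jaw": 0},
    {"ax": 0, "ay": 0, "az": 0, "tx": 0, "ty": 0, "tz": 0, "jaw": 0},
  ],
)

```text
clock: 10.25
tcp_pos: [0.6035, -0.2114, 0.1744]
tcp_rot: [[0.002, 1.0, 0.001], [1.0, -0.002, -0.004], [-0.004, 0.001, -1.0]]
force: [-0.1, 2.3, -0.7]
opening: 0.0327
```

Run:
```python
from h import *
s=ctrl.observe(); print(s['tcp_pos'].round(4),s['tcp_rot'].round(4).tolist(),s['force'].round(2),s['wrist_torque'].round(3))
im=ctrl.get_image('scene'); cv2.imwrite('pics/s7.png',im)
cv2.imwrite('pics/w7.png',ctrl.get_image('wrist'))
```

```text
[ 0.6035 -0.2114  0.1744] [[0.002, 1.0, 0.001], [1.0, -0.002, -0.0035], [-0.0035, 0.001, -1.0]] [-0.12  2.29 -0.65] [ 0.338 -0.077 -0.017]
```

View pics/w7.png

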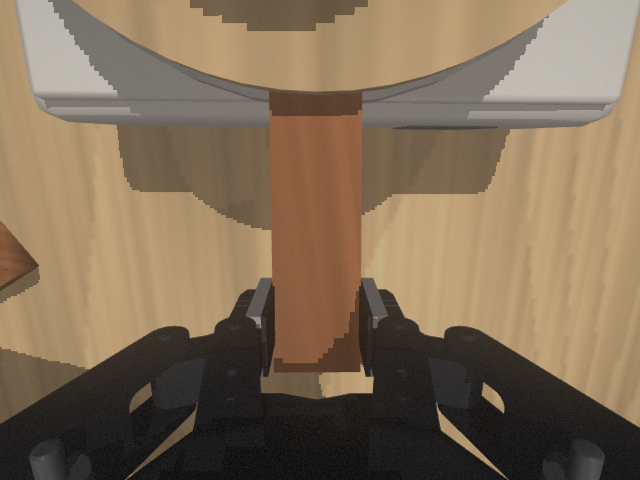

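Request:
move_arm(
  deltas=[
    {"ax": 0, "ay": 0.003, "az": 0.001, "tx": 4, "ty": 0, "tz": 0.3, "jaw": 0},
    {"ax": 0, "ay": 0.002, "az": 0, "tx": 4, "ty": 0, "tz": 0, "jaw": 0},
    {"ax": 0, "ay": 0, "az": 0, "tx": 0, "ty": 0, "tz": 0, "jaw": 0},
  ],
)

```text
clock: 10.65
tcp_pos: [0.6032, -0.2053, 0.1742]
tcp_rot: [[0.005, 1.0, 0.001], [1.0, -0.005, -0.001], [-0.001, 0.001, -1.0]]
force: [0.4, 1.4, -1.6]
opening: 0.0326
```

Run:
```python
from h import *
s=ctrl.observe(); print(s['tcp_pos'].round(4),s['tcp_rot'].round(4).tolist(),s['force'].round(2),s['wrist_torque'].round(3))
```

```text
[ 0.6032 -0.2053  0.1742] [[0.0049, 1.0, 0.0012], [1.0, -0.0049, -0.0008], [-0.0008, 0.0012, -1.0]] [ 0.38  1.4  -1.62] [ 0.28   0.001 -0.023]
```

Request:
move_arm(
  deltas=[
    {"ax": 0, "ay": 0.001, "az": -0.005, "tx": 4, "ty": 0, "tz": 0.2, "jaw": 0},
    {"ax": 0, "ay": 0.001, "az": 0, "tx": 3, "ty": 0, "tz": 0, "jaw": 0},
    {"ax": 0, "ay": 0, "az": 0, "tx": 0, "ty": 0, "tz": 0, "jaw": 0},
  ],
)

```text
clock: 10.95
tcp_pos: [0.603, -0.1995, 0.1741]
tcp_rot: [[0.001, 1.0, 0.001], [1.0, -0.001, -0.001], [-0.001, 0.001, -1.0]]
force: [0.2, -1.1, -1.4]
opening: 0.0326
```

Run:
```python
from h import *
s=ctrl.observe(); print(s['tcp_pos'].round(4),s['tcp_rot'].round(4).tolist(),s['force'].round(2),s['wrist_torque'].round(3))
im=ctrl.get_image('scene'); cv2.imwrite('pics/s8.png',im); w=ctrl.get_image('wrist')
cv2.imwrite('pics/w8.png',w)
a=np.hstack([cv2.resize(cv2.imread(f'pics/{n}.png')[235:355,260:420],None,fx=2.5,fy=2.5,interpolation=cv2.INTER_CUBIC) for n in('scene4','s8')])
cv2.imwrite('pics/s8c.png',a)
```

```text
[ 0.603  -0.1995  0.1741] [[0.0007, 1.0, 0.0014], [1.0, -0.0007, -0.0006], [-0.0006, 0.0014, -1.0]] [ 0.2  -1.09 -1.36] [-0.094 -0.117 -0.071]
```

View pics/w8.png

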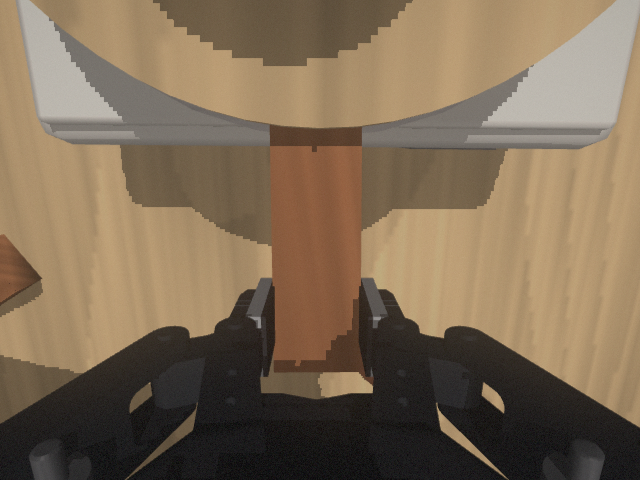

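View pics/s8c.png

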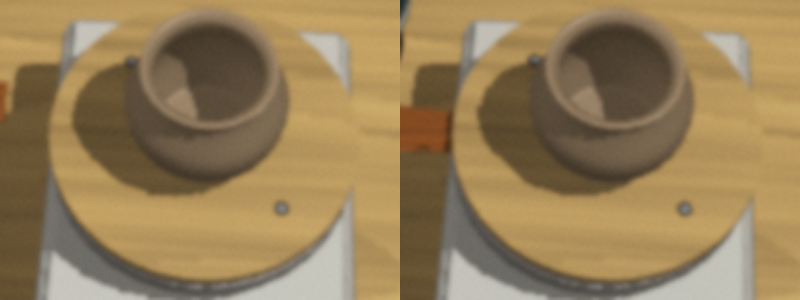

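```bash
cat > lift.py <<'E'
from h import *
import sys
# predicted image motion for a bat tipping about far edge (y=cy+.107) by lift L at near edge, plus shift dy
C=np.array([.6035,-.0095,.160])
def tip(P,L,dy):
    a=L/.214; piv=C+[0,.107,0]; q=P-piv; R=Ro.from_rotvec([-a,0,0]).as_matrix(); return piv+R@q+[0,dy,0]
def meas(cam,f0,f1):
    A=cv2.cvtColor(cv2.imread(f0),cv2.COLOR_BGR2GRAY); B=cv2.cvtColor(cv2.imread(f1),cv2.COLOR_BGR2GRAY)
    rows=[];rhs=[]
    for nm,P,h in(('rim',C+[0,0,.124],(34,22)),('pin0',C+[.063,.063,.018],(7,7)),('pin1',C+[-.063,-.063,.018],(7,7)),('rimL',C+[0,.03,.124],(20,15))):
        u,v=proj(cam,P)[0].round().astype(int); 
        if cam=='top' and nm=='rim': h=(30,30)
        T=A[v-h[1]:v+h[1]+1,u-h[0]:u+h[0]+1].astype(np.float32)
        w=np.eye(2,3,dtype=np.float32); 
        S=B[v-h[1]-6:v+h[1]+7,u-h[0]-6:u+h[0]+7].astype(np.float32); w[:,2]=6
        try: cc,w=cv2.findTransformECC(T,S,w,cv2.MOTION_TRANSLATION,(3,200,1e-6),None,3)
        except cv2.error as e: print(nm,'ecc fail'); continue
        d=w[:,2]-6; b=proj(cam,P)[0]
        JL=(proj(cam,tip(P,.005,0))[0]-b)/5; Jy=(proj(cam,tip(P,0,.005))[0]-b)/5
        print(cam,nm,'obs',d.round(2),'cc',round(cc,3),'per mm lift',JL.round(3),'per mm dy',Jy.round(3))
        rows+=[[JL[0],Jy[0]],[JL[1],Jy[1]]]; rhs+=list(d)
    print('lift,dy mm',np.linalg.lstsq(np.array(rows),np.array(rhs),rcond=None)[0].round(2))
for cam,f0,f1 in [a.split(',') for a in sys.argv[1:]]: meas(cam,f0,f1)
E
python3 lift.py scene,pics/scene0.png,pics/scene4.png scene,pics/scene4.png,pics/s7.png scene,pics/scene4.png,pics/s8.png
```

```text
scene rim obs [ 0. -0.] cc 1.0 per mm lift [ 0.325 -0.12 ] per mm dy [0.536 0.024]
scene pin0 obs [0.01 0.03] cc 0.999 per mm lift [ 0.053 -0.042] per mm dy [0.511 0.024]
scene pin1 obs [-0.02  0.04] cc 0.999 per mm lift [ 0.043 -0.192] per mm dy [0.479 0.021]
scene rimL obs [-0.02  0.08] cc 1.0 per mm lift [ 0.326 -0.082] per mm dy [0.537 0.024]
lift,dy mm [-0.13  0.03]
scene rim obs [ 1.56 -0.05] cc 0.998 per mm lift [ 0.325 -0.12 ] per mm dy [0.536 0.024]
scene pin0 obs [1.24 0.36] cc 0.998 per mm lift [ 0.053 -0.042] per mm dy [0.511 0.024]
scene pin1 obs [ 1.38 -0.12] cc 0.999 per mm lift [ 0.043 -0.192] per mm dy [0.479 0.021]
scene rimL obs [1.52 0.15] cc 0.999 per mm lift [ 0.326 -0.082] per mm dy [0.537 0.024]
lift,dy mm [0.42 2.61]
scene rim obs [ 2.3  -0.19] cc 0.998 per mm lift [ 0.325 -0.12 ] per mm dy [0.536 0.024]
scene pin0 obs [1.23 0.31] cc 0.998 per mm lift [ 0.053 -0.042] per mm dy [0.511 0.024]
scene pin1 obs [ 2.12 -0.45] cc 0.993 per mm lift [ 0.043 -0.192] per mm dy [0.479 0.021]
scene rimL obs [2.29 0.12] cc 0.999 per mm lift [ 0.326 -0.082] per mm dy [0.537 0.024]
lift,dy mm [1.83 3.17]
```

```bash
cat > lift.py <<'E'
from h import *
import sys
C=np.array([.6035,-.0095,.160])
def tip(P,p):
    L,dx,dy,yaw=p; a=L/.214; piv=C+[0,.107,0]; R=Ro.from_rotvec([-a,0,0]).as_matrix()
    q=piv+R@(P-piv); return C+Ro.from_rotvec([0,0,yaw/100]).as_matrix()@(q-C)+[dx,dy,0]
def run(pairs):
    rows=[];rhs=[];lab=[]
    for cam,f0,f1 in pairs:
        A=cv2.cvtColor(cv2.imread(f0),cv2.COLOR_BGR2GRAY); B=cv2.cvtColor(cv2.imread(f1),cv2.COLOR_BGR2GRAY)
        for nm,P,h in(('rim',C+[0,0,.124],(34,22)),('pin0',C+[.063,.063,.018],(7,7)),('pin1',C+[-.063,-.063,.018],(6,6))):
            if cam=='top' and nm=='rim': h=(27,27)
            u,v=proj(cam,P)[0].round().astype(int)
            T=A[v-h[1]:v+h[1]+1,u-h[0]:u+h[0]+1].astype(np.float32)
            w=np.eye(2,3,dtype=np.float32); w[:,2]=6
            S=B[v-h[1]-6:v+h[1]+7,u-h[0]-6:u+h[0]+7].astype(np.float32)
            try: cc,w=cv2.findTransformECC(T,S,w,cv2.MOTION_TRANSLATION,(3,200,1e-6),None,3)
            except cv2.error: print(cam,nm,'fail'); continue
            d=w[:,2]-6; b=proj(cam,P)[0]
            J=np.array([(proj(cam,tip(P,.002*np.eye(4)[i] if i<3 else .2*np.eye(4)[3]))[0]-b)/(2 if i<3 else .2) for i in range(4)]).T
            rows+=list(J); rhs+=list(d); lab.append((cam,nm,d.round(2).tolist(),round(cc,4)))
    M=np.array(rows); x,*_=np.linalg.lstsq(M,np.array(rhs),rcond=None); r=(M@x-rhs).round(2).reshape(-1,2)
    for l,e in zip(lab,r): print(*l,'res',e)
    sd=np.sqrt(np.diag(np.linalg.inv(M.T@M)))*np.std(r)
    print('lift,dx,dy mm, yaw .01rad',x.round(2),'sd',sd.round(2))
run([a.split(',') for a in sys.argv[1:]])
E
python3 -c "
from h import *
cv2.imwrite('pics/t8.png',ctrl.get_image('top'))"
python3 lift.py scene,pics/scene0.png,pics/s8.png top,pics/top0.png,pics/t8.png;  python3 lift.py scene,pics/scene0.png,pics/s7.png
```

```text
scene rim [2.2699999809265137, -0.20000000298023224] 0.9977 res [0.31 0.75]
scene pin0 [1.2300000190734863, 0.30000001192092896] 0.9975 res [0.93 1.46]
scene pin1 [2.009999990463257, -0.4099999964237213] 0.9915 res [ 3.97 -0.07]
top rim [-1.899999976158142, -0.5199999809265137] 0.9975 res [-0.48  1.35]
top pin0 [-1.5399999618530273, -0.4099999964237213] 0.9796 res [-0.25 -0.7 ]
top pin1 [-12.109999656677246, 0.9800000190734863] 0.9537 res [6.63 1.4 ]
lift,dx,dy mm, yaw .01rad [-6.69 -1.03  8.83 -6.23] sd [5.32 1.89 2.24 2.52]
scene rim [1.5499999523162842, -0.019999999552965164] 0.9983 res [0.03 0.12]
scene pin0 [1.25, 0.38999998569488525] 0.9981 res [-0.06 -0.11]
scene pin1 [1.3200000524520874, -0.07000000029802322] 0.9988 res [ 0.03 -0.01]
lift,dx,dy mm, yaw .01rad [ 0.75  0.29  2.5  -0.41] sd [0.31 0.13 0.12 0.13]
```

View pics/t8.png

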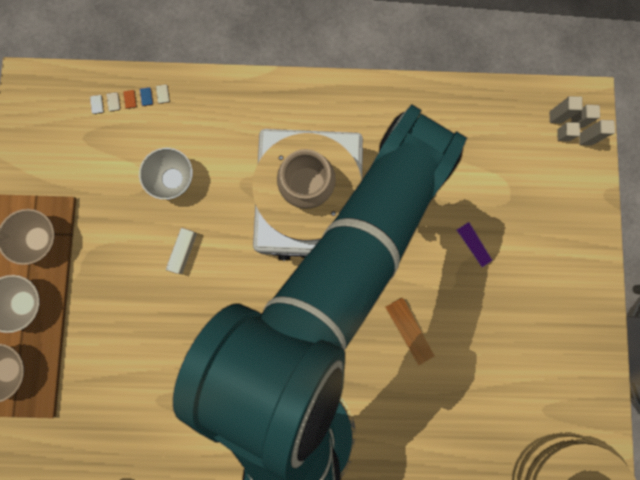

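```bash
sed -i "s/    if cam=='top' and nm=='rim'/    if cam=='top' and nm=='pin1': continue\n            if cam=='top' and nm=='rim'/" lift.py
python3 lift.py scene,pics/scene0.png,pics/s8.png top,pics/top0.png,pics/t8.png;  python3 lift.py scene,pics/scene0.png,pics/s8.png
python3 -c "
import cv2,numpy as np
a=[cv2.resize(cv2.imread(f'pics/{n}.png')[245:340,270:410],None,fx=5.5,fy=5.5,interpolation=cv2.INTER_CUBIC) for n in('s8',)]
cv2.imwrite('pics/s8d.png',a[0])"
```

```text
scene rim [2.2699999809265137, -0.20000000298023224] 0.9977 res [0.02 0.17]
scene pin0 [1.2300000190734863, 0.30000001192092896] 0.9975 res [0.22 0.06]
scene pin1 [2.009999990463257, -0.4099999964237213] 0.9915 res [-0.12  0.02]
top rim [-1.899999976158142, -0.5199999809265137] 0.9975 res [-0.16  0.25]
top pin0 [-1.5399999618530273, -0.4099999964237213] 0.9796 res [ 0.33 -0.  ]
lift,dx,dy mm, yaw .01rad [ 1.75  0.22  3.22 -0.9 ] sd [0.46 0.17 0.21 0.24]
scene rim [2.2699999809265137, -0.20000000298023224] 0.9977 res [-0.05  0.07]
scene pin0 [1.2300000190734863, 0.30000001192092896] 0.9975 res [0.09 0.04]
scene pin1 [2.009999990463257, -0.4099999964237213] 0.9915 res [-0.04 -0.13]
lift,dx,dy mm, yaw .01rad [ 1.58 -0.03  3.19 -1.2 ] sd [0.33 0.13 0.13 0.14]
```

View pics/s8d.png

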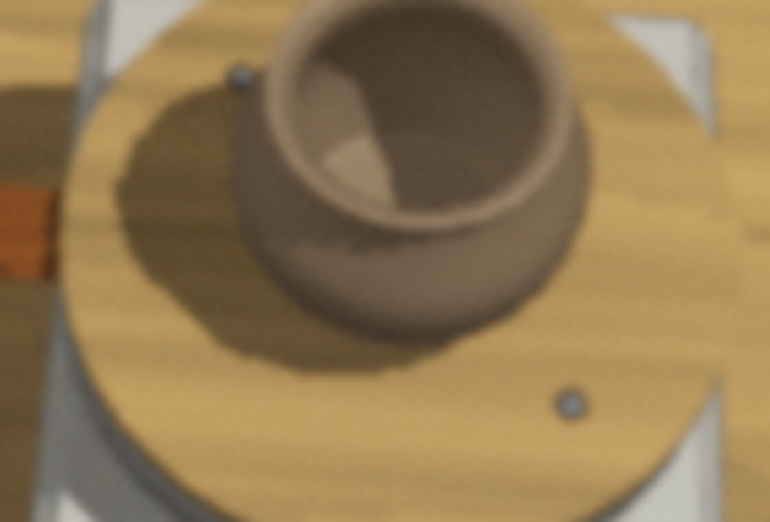

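Run:
```python
from h import *
# find bat rim row along cols in w6,w7,w8
def S(y,z,R): return dict(tcp_pos=np.array([.6035,y,z]),tcp_rot=np.array(R))
R6=[[-0.0014,1,0.0009],[1,0.0014,-0.0003],[-0.0003,0.0009,-1]]
R7=[[0.002,1,0.001],[1,-0.002,-0.0035],[-0.0035,0.001,-1]]
R8=[[0.0007,1,0.0014],[1,-0.0007,-0.0006],[-0.0006,0.0014,-1]]
R5=[[0.007,1,-0.0014],[1,-0.007,0.0005],[0.0005,-0.0014,-1]]
s5=S(-.2569,.1793,R5)
t=ray('wrist',[[315.5,48.5]],.1793-.0144+.002,s5)[0]; print('tip offset from TCP (wrist)',t[1]+.2569)
b=ray('wrist',[[316,360]],.1793-.0144+.022,s5)[0]; print('thick top edge offset row360',b[1]+.2569,'(row 372)',ray('wrist',[[316,372]],.1793-.0144,s5)[0][1]+.2569)
for f,s in(('w6',S(-.2259,.1763,R6)),('w7',S(-.2114,.1744,R7)),('w8',S(-.1995,.1741,R8))):
    im=cv2.imread(f'pics/{f}.png'); g=cv2.cvtColor(im,cv2.COLOR_BGR2HSV)
    col=im[20:170,310:322].mean(1); 
    d=np.abs(np.diff(col.sum(1))); print(f,[(i+20.5,round(d[i])) for i in np.argsort(d)[-4:]])
    for row in ({'w6':52,'w7':92,'w8':128}[f],): print('rim y', [ray('wrist',[[316,row]],.178+L,s)[0][1].round(4) for L in(0,.003,.006)])
```

```text
tip offset from TCP (wrist) 0.09675104459100617
thick top edge offset row360 -0.01793458038803336 (row 372) -0.0390706968335347
w6 [(np.float64(59.5), 23), (np.float64(53.5), 31), (np.float64(79.5), 101), (np.float64(52.5), 146)]
rim y [np.float64(-0.1333), np.float64(-0.1339), np.float64(-0.1345)]
w7 [(np.float64(30.5), 72), (np.float64(91.5), 84), (np.float64(90.5), 89), (np.float64(115.5), 95)]
rim y [np.float64(-0.1312), np.float64(-0.1316), np.float64(-0.1319)]
w8 [(np.float64(145.5), 50), (np.float64(128.5), 54), (np.float64(127.5), 135), (np.float64(57.5), 142)]
rim y [np.float64(-0.1307), np.float64(-0.1308), np.float64(-0.1309)]
```

Request:
move_arm(
  deltas=[
    {"ax": 0.001, "ay": 0.001, "az": 0, "tx": 4, "ty": 0, "tz": 0.2, "jaw": 0},
    {"ax": 0, "ay": 0.001, "az": 0, "tx": 4, "ty": 0, "tz": 0.2, "jaw": 0},
    {"ax": 0, "ay": 0, "az": 0, "tx": 2, "ty": 0, "tz": 0, "jaw": 0},
    {"ax": 0, "ay": 0, "az": 0, "tx": 0, "ty": 0, "tz": 0, "jaw": 0},
    {"ax": 0, "ay": 0, "az": 0, "tx": 0, "ty": 0, "tz": 0, "jaw": 0},
  ],
)

```text
clock: 11.6
tcp_pos: [0.6027, -0.1918, 0.1741]
tcp_rot: [[0.003, 1.0, 0.001], [1.0, -0.003, -0.001], [-0.001, 0.001, -1.0]]
force: [0.6, -3.0, -0.8]
opening: 0.0326
```

```bash
cat > chk.py <<'E'
from h import *
import sys
t=sys.argv[1]
s=ctrl.observe(); print(s['clock'],s['tcp_pos'].round(4),s['tcp_rot'].round(4).tolist(),s['force'].round(2),s['wrist_torque'].round(3),s['opening'])
im=ctrl.get_image('wrist'); cv2.imwrite(f'pics/w{t}.png',im)
cv2.imwrite(f'pics/s{t}.png',ctrl.get_image('scene')); cv2.imwrite(f'pics/t{t}.png',ctrl.get_image('top'))
col=im[100:230,310:322].mean(1); d=np.abs(np.diff(col.sum(1)))
for i in np.argsort(d)[-5:]: 
    y=ray('wrist',[[316,i+101]],.183,s)[0][1]; tip=(s['tcp_pos']+s['tcp_rot']@[.0966,0,0])[1]
    print(i+100.5,round(d[i]),'rim y',y.round(4),'est lift',(2+(tip-(y+.0177))*1000/6).round(2))
E
python3 chk.py 9; python3 lift.py scene,pics/scene0.png,pics/s9.png top,pics/top0.png,pics/t9.png
```

```text
11.6 [ 0.6027 -0.1918  0.1741] [[0.0029, 1.0, 0.0008], [1.0, -0.0029, -0.0013], [-0.0013, 0.0008, -1.0]] [ 0.63 -3.   -0.75] [-0.557 -0.068 -0.058] 0.032581715864548784
172.5 10 rim y -0.1375 est lift 6.11
152.5 28 rim y -0.131 est lift 5.02
150.5 41 rim y -0.1303 est lift 4.91
171.5 94 rim y -0.1372 est lift 6.05
151.5 149 rim y -0.1307 est lift 4.97
scene rim [2.5799999237060547, -0.30000001192092896] 0.9973 res [0.07 0.18]
scene pin0 [1.350000023841858, 0.2199999988079071] 0.9971 res [0.2  0.18]
scene pin1 [2.3499999046325684, -0.5400000214576721] 0.9895 res [-0.23 -0.05]
top rim [-2.2799999713897705, -0.7099999785423279] 0.9957 res [-0.11  0.39]
top pin0 [-1.4900000095367432, -0.4099999964237213] 0.9708 res [ 0.2  -0.07]
lift,dx,dy mm, yaw .01rad [ 2.42  0.21  3.5  -1.13] sd [0.54 0.2  0.24 0.28]
```

View pics/w9.png

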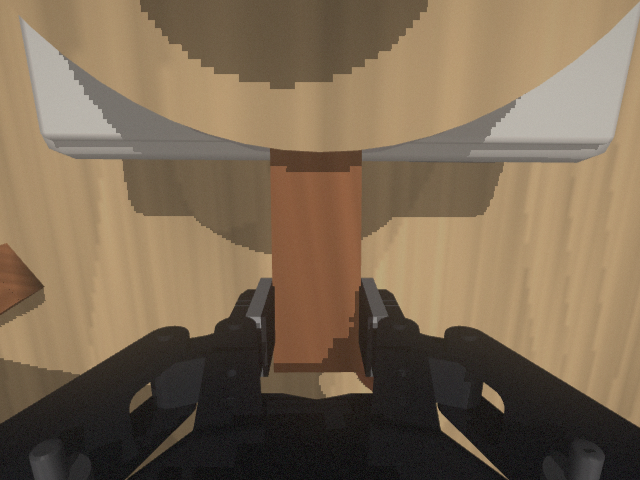

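Run:
```python
from h import *
C=np.array([.6035,-.0085,.160])
print(proj('scene',C+[0,0,.124]), proj('scene',C+[0,.05,.124]),proj('scene',C+[0,-.05,.124]))
im=cv2.imread('pics/s9.png'); cv2.imwrite('pics/pot9.png',cv2.resize(im[232:312,300:390],None,fx=6.5,fy=6.5,interpolation=cv2.INTER_NEAREST))
# 1D shift by ECC on narrow edge strips
def sh(A,B,x0,x1,y0,y1):
    T=A[y0:y1,x0:x1].astype(np.float32); S=B[y0-4:y1+4,x0-5:x1+5].astype(np.float32); w=np.eye(2,3,dtype=np.float32); w[:,2]=(5,4)
    cc,w=cv2.findTransformECC(T,S,w,cv2.MOTION_TRANSLATION,(3,200,1e-6),None,3); return (w[:,2]-[5,4]).round(2),round(cc,3)
G=lambda f:cv2.cvtColor(cv2.imread(f'pics/{f}.png'),cv2.COLOR_BGR2GRAY)
A=G('scene0')
for nm,b in dict(rimright=(368,384,252,284),rimleft=(305,320,252,280),bellybot=(325,365,290,312)).items():
    print(nm,[(f,)+tuple(map(lambda q:q.tolist() if hasattr(q,'tolist') else q,sh(A,G(f),*b))) for f in('scene4','s7','s8','s9')])
```

```text
[[343.15674406 261.53534634]] [[369.98894687 262.73419546]] [[316.37394787 260.33870469]]
rimright [('scene4', [0.06, 0.08], 0.998), ('s7', [1.44, 0.3], 0.996), ('s8', [2.11, 0.41], 0.993), ('s9', [2.38, 0.47], 0.99)]
rimleft [('scene4', [-0.08, 0.09], 0.999), ('s7', [1.34, -0.07], 0.999), ('s8', [2.11, -0.47], 0.995), ('s9', [2.46, -0.62], 0.993)]
bellybot [('scene4', [-0.05, -0.04], 0.998), ('s7', [1.25, 0.03], 0.997), ('s8', [1.86, -0.1], 0.998), ('s9', [2.11, -0.22], 0.997)]
```

View pics/pot9.png

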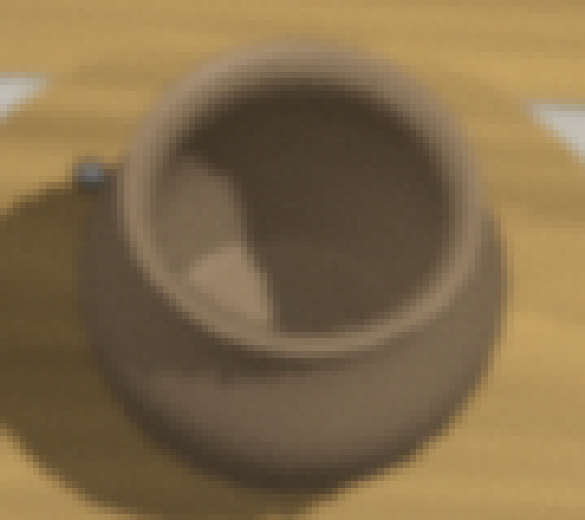

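```bash
cat > edge.py <<'E'
from h import *
from scipy.ndimage import map_coordinates
import sys
C=np.array([.6035,-.0085,.160])
def tip(P,L,dx,dy):
    a=L/.214; piv=C+[0,.107,0]; return piv+Ro.from_rotvec([-a,0,0]).as_matrix()@(P-piv)+[dx,dy,0]
G=lambda f:cv2.GaussianBlur(cv2.cvtColor(cv2.imread(f'pics/{f}.png'),cv2.COLOR_BGR2GRAY),(0,0),.8).astype(float)
t=np.arange(-7,7.01,.1)
def prof(I,b,n): return map_coordinates(I,[b[1]+t*n[1],b[0]+t*n[0]],order=3)
def obs(I0,I1,b,n):
    tn=np.array([-n[1],n[0]]); r=[]
    E=[]
    for I in(I0,I1):
        p=np.mean([prof(I,b+k*tn,n) for k in(-1,0,1)],0); g=np.gradient(p)
        E.append((p,g))
    # shift by least squares of core region
    best=min(np.arange(-4,4.01,.05),key=lambda s:np.sum((lambda d:(d-d.mean())**2)(np.interp(t[40:101]+s,t,E[1][0])-E[0][0][40:101])))
    d=np.interp(t[40:101]+best,t,E[1][0])-E[0][0][40:101]
    return best,np.std(d)/np.std(E[0][0][40:101])
for f in sys.argv[2:]:
    M=[];y=[];info=[]
    for az in range(-75,76,6):
        a=np.radians(az); P=C+[.125*np.cos(a),.125*np.sin(a),.018]; P2=C+[.130*np.cos(a),.130*np.sin(a),.018]
        b=proj('scene',P)[0]; n=proj('scene',P2)[0]-b; n/=np.linalg.norm(n)
        o,q=obs(G(sys.argv[1]),G(f),b,n)
        if q>.25: continue
        J=[(proj('scene',tip(P,*(.002*np.eye(3)[i])))[0]-b)@n/2 for i in range(3)]
        M.append(J);y.append(o);info.append(az)
    for nm,P in(('rim',C+[0,0,.124]),):
        A=cv2.cvtColor(cv2.imread(f'pics/{sys.argv[1]}.png'),cv2.COLOR_BGR2GRAY);B=cv2.cvtColor(cv2.imread(f'pics/{f}.png'),cv2.COLOR_BGR2GRAY)
    M=np.array(M);y=np.array(y);w=np.ones(len(y))
    for _ in range(20):
        x=np.linalg.lstsq(M*w[:,None],y*w,rcond=None)[0]; r=M@x-y; w=1/np.sqrt(1+(r/.1)**2)
    sd=np.sqrt(np.diag(np.linalg.inv((M*w[:,None]).T@(M*w[:,None]))))*np.std(r)
    print(f,'L,dx,dy',x.round(2),'sd',sd.round(2)); print([(i,round(float(a),2),round(float(b),2)) for i,a,b in zip(info,y,r)])
E
python3 edge.py scene0 scene4 s7 s8 s9
```

```text
scene4 L,dx,dy [-0.58  0.11 -0.01] sd [0.55 0.11 0.1 ]
[(-75, 0.05, 0.0), (-69, 0.05, 0.02), (-63, 0.05, 0.04), (-57, 0.05, 0.05), (-51, 0.1, 0.01), (-45, 0.15, -0.03), (-39, 0.15, -0.02), (-33, 0.05, 0.09), (-27, 0.25, -0.11), (-21, 0.05, 0.09), (-15, 0.15, -0.02), (-9, 0.15, -0.02), (-3, 0.1, 0.02), (3, 0.1, 0.0), (9, 0.1, -0.01), (15, 0.15, -0.07), (21, 0.05, 0.02), (27, 0.15, -0.1), (33, 0.1, -0.06), (39, 0.05, -0.02), (45, -0.0, 0.02), (51, -0.05, 0.06), (57, -0.05, 0.05), (63, -0.05, 0.05), (69, -0.05, 0.04)]
s7 L,dx,dy [10.4   2.32  0.07] sd [9.41 2.15 1.67]
[(-75, -1.25, 0.87), (-69, -1.35, 0.85), (-63, -0.65, 0.04), (-57, -0.7, 0.01), (-51, -0.65, -0.09), (-45, -0.6, -0.17), (-39, -0.7, -0.05), (-33, -0.75, 0.05), (-27, -0.65, 0.03), (-21, -0.6, 0.1), (-15, -0.4, 0.06), (-9, -0.1, -0.07), (-3, -0.0, 0.02), (3, 0.25, -0.03), (9, 0.65, -0.24), (15, 1.05, -0.46), (45, 0.35, 0.71), (51, 0.35, 0.71), (69, 0.4, 0.48)]
s8 L,dx,dy [16.67  3.43 -0.34] sd [9.31 2.11 1.7 ]
[(-75, -1.45, 1.03), (-69, -1.65, 1.01), (-63, -0.85, 0.02), (-57, -0.95, -0.03), (-51, -1.0, -0.09), (-45, -1.15, -0.0), (-39, -1.3, 0.14), (-33, -1.1, -0.01), (-27, -0.95, -0.05), (-21, -0.85, 0.01), (-15, -0.7, 0.08), (-9, -0.3, -0.07), (-3, -0.2, 0.1), (3, 0.1, 0.09), (9, 0.55, -0.08), (15, 0.95, -0.22), (45, 0.4, 1.03)]
s9 L,dx,dy [22.26  4.23 -1.24] sd [12.13  2.64  2.41]
[(-75, -1.5, 1.27), (-69, -1.75, 1.21), (-63, -0.95, 0.13), (-57, -1.0, -0.05), (-51, -1.1, -0.14), (-45, -1.3, -0.06), (-39, -1.4, -0.01), (-33, -1.45, 0.06), (-27, -1.45, 0.16), (-21, -1.15, 0.03), (-15, -0.9, 0.01), (-9, -0.45, -0.16), (-3, -0.25, -0.04), (3, -0.15, 0.19), (9, 0.35, 0.02), (15, 0.85, -0.17), (45, 0.45, 1.03)]
```

Request:
move_arm(
  deltas=[
    {"ax": 0, "ay": 0.001, "az": -0.002, "tx": 3, "ty": 0, "tz": 0.2, "jaw": 0},
    {"ax": 0, "ay": 0, "az": 0, "tx": 0, "ty": 0, "tz": 0, "jaw": 0},
    {"ax": 0, "ay": 0, "az": 0, "tx": 0, "ty": 0, "tz": 0, "jaw": 0},
    {"ax": 0, "ay": 0, "az": 0, "tx": 0, "ty": 0, "tz": 0, "jaw": 0},
    {"ax": 0, "ay": 0, "az": 0, "tx": 0, "ty": 0, "tz": 0, "jaw": 0},
  ],
)

```text
clock: 12.25
tcp_pos: [0.6026, -0.1892, 0.174]
tcp_rot: [[0.001, 1.0, 0.001], [1.0, -0.001, -0.001], [-0.001, 0.001, -1.0]]
force: [-0.4, -2.7, -0.5]
opening: 0.0327
```

```bash
python3 chk.py 10; python3 lift.py scene,pics/scene0.png,pics/s10.png top,pics/top0.png,pics/t10.png; python3 -c "
import cv2
cv2.imwrite('pics/s10c.png',cv2.resize(cv2.imread('pics/s10.png')[150:390,130:450],None,fx=2.4,fy=2.4,interpolation=cv2.INTER_CUBIC))"
```

```text
12.25 [ 0.6026 -0.1892  0.174 ] [[0.0014, 1.0, 0.0009], [1.0, -0.0014, -0.0007], [-0.0007, 0.0009, -1.0]] [-0.43 -2.66 -0.52] [-0.43   0.     0.005] 0.032724528804547924
178.5 12 rim y -0.137 est lift 6.44
160.5 19 rim y -0.131 est lift 5.45
177.5 90 rim y -0.1366 est lift 6.38
158.5 99 rim y -0.1304 est lift 5.34
159.5 109 rim y -0.1307 est lift 5.4
scene rim [2.690000057220459, -0.3499999940395355] 0.9968 res [0.14 0.16]
scene pin0 [1.3799999952316284, 0.23999999463558197] 0.9958 res [0.16 0.2 ]
scene pin1 [2.549999952316284, -0.8299999833106995] 0.9893 res [-0.23  0.07]
top rim [-2.390000104904175, -0.75] 0.9949 res [-0.14  0.46]
top pin0 [-1.559999942779541, -0.5099999904632568] 0.9708 res [ 0.28 -0.03]
lift,dx,dy mm, yaw .01rad [ 2.7   0.11  3.65 -1.46] sd [0.58 0.21 0.26 0.3 ]
```

View pics/s10c.png

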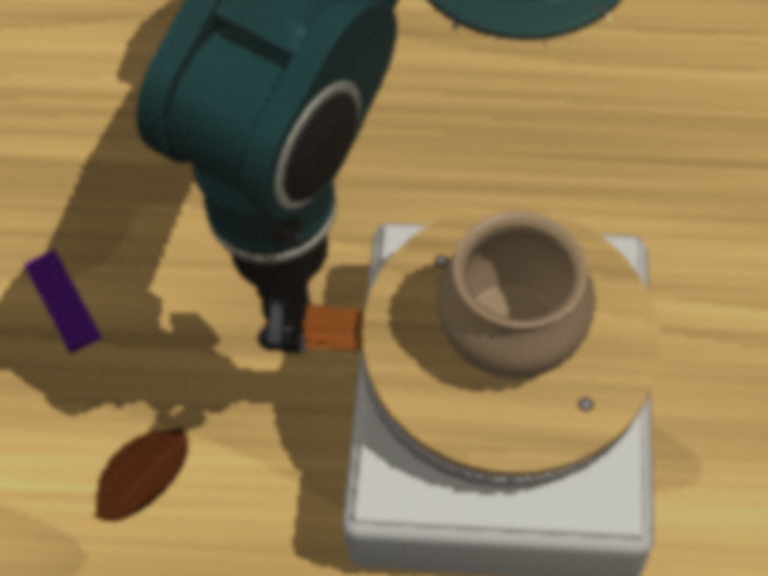

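```bash
python3 -c "
from h import *
s=ctrl.observe();print(s['clock'],s['tcp_pos'],s['force'],s['opening'],s['qvel'].round(4))
print(ctrl.finish_job())"
```

```text
12.4 [ 0.60261963 -0.18926628  0.17400666] [ 0.69160436 -1.92577925 -0.87001279] 0.032540430428248335 [ 0.0009 -0.0007  0.0005  0.0003  0.0017  0.0002 -0.0027]
the job is handed in; nothing more can be done
None
```

I slid the smaller brown wedge thin end first, flat on the wheel head, under the bat's rim. It went in radially on the wheel's −y side, about 45° from the nearest pin. I handed the job in at 12.4 s with the wedge still gripped.

- **Wedge and grip:** At the last check the arm was at rest with the opening at 32.5 mm. The force on the tool was about 2–3 N, and the wedge had not slipped in the fingers. The gripper stayed outside the bat's rim, clear of the bat and the pot. I saw no sign that the other things on the bench had moved, but I did not measure them.
- **Lift:** The two checks disagree. Working from where the bat's rim sits along the wedge in the wrist picture, the lift is about 5.4 mm. A fit to the image shift of the pot rim and pin holes gave about 2.7 mm. I trust that fit less, because the pot partly hides one hole and a shadow falls beside it. A third check, on the bat's outline, gave nothing usable.
- **Best estimate:** The lift is probably 4–5.4 mm, and neither check comes near the 10 mm limit.
- **Bat on its pins:** The bat moved about 2–3 mm away from the wedge as it took up the play on its pins, slightly more than the stated 1–2 mm. The image fit put it at 3.7 mm. It looks to be still over its pins.

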